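# Survey a bottle on all four sides, then box it

### The arm

A 6-joint arm with a two-finger parallel gripper is mounted at the origin on a cart in front of the work surface, level with it; the furniture and walls round the work are solid. World frame = base frame: x ahead of the robot, y to its left, z up, the work surface at z = 0. Lengths are in m, angles in rad, forces in N, time in s.
With the tool pointing down it reaches from about 0.3 to 0.775 m from the base axis. Payload 14.6 kg.
Tool frame: the origin (TCP) lies on the centre line of the jaws, within the pads' length; the fingertips stand ctrl.tcp_to_tips ahead of it and the grasp point (between the pads) lies 2 mm behind it (ctrl.tcp_to_tips is the distance from the TCP to the fingertips, in m); z points along the fingers, y is the line along which they close (so a half turn about z gives the same grasp; the last joint's range is limited). The gripper opens to 94 mm and grips with 3 to 60 N. Pads are 16 mm wide; open, the fingers measure 119 mm over their backs; the gripper's body (75 mm by 177 mm) begins 78 mm behind the grasp point.
Start: joints at [-1.316, 0.3, 1.521, -0, 1.321, -0.067], TCP at [0.174, -0.522, 0.222] pointing down, gripper open.
Joint ranges: [-3.03, 3.03], [-0.79, 2.21], [0.23, 2.52], [-1.04, 4.18], [0, 3.07], [-2.55, 2.55]. Speed limits (rad/s): [2.22, 2.22, 2.57, 3.14, 3.14, 3.14].

### API

Orientations are given as [roll, pitch, yaw] about the fixed x, y, z axes, in that order (R = Rz(yaw) Ry(pitch) Rx(roll)).
In Python, from station import telemetry, viewer, hand_in, ctrl gives the robot as it stands.
- The arm moves only by the tool step_arm, never from a script. Its argument "plan" is a list of rows, each an object of numbers: "dx", "dy", "dz": the shift along the tool's x, y, z scaled (see below); "rx", "ry", "rz": the turn, a rotation vector about the tool's x, y, z scaled (see below); "claw": the closure, from 0 (fully open) to 1 (shut). In form: [{"dx": .., "dy": .., "dz": .., "rx": .., "ry": .., "rz": .., "claw": ..}, ...]. A call has 1 to 10 rows; each row shifts and turns the commanded pose from where the row before left it, along the tool's axes as they then stand; what a row does not reach is not made up. The controller multiplies each number of a shift by 0.1 m and each number of a turn by 90 degrees. A row lasts 1/10 s, in which the tool goes at most 50 mm and 8.59 degrees, less where a joint would pass 70% of its speed; a pose out of reach is approached as far as the arm can. A call with a number of a shift or a turn outside -1 to 1 is refused whole. A call with a gripper value outside its range is refused whole. The fingers move at their own pace and stop on an object; "grip_force" is the grip in N (left out, the last holds). Time passes only in rows, so rows that do not move let the fingers close. It gives the time, the measured TCP pose, the force, the opening and the grip force at its end, in the units of the state.
- telemetry.get_obs(): the state, without advancing time (a new reading comes with each control period).
- viewer.camera(name): name is "scene" or "top" or "wrist"; returns a dict with "img" (480x640x3 uint8, red, green, blue), "z_map" (480x640 float32, m along the optical axis (not along the pixel's ray), 0 where there is no reading), "fx", "fy", "cx", "cy" (pixels), "dist" ([k1, k2, p1, p2, k3] as OpenCV has them; the pictures are not rectified), "R" (3x3) and "t" (3): a world point X has camera coordinates R X + t; the wrist camera has in their place "tool_from_camera" (4x4, takes a point from camera to tool coordinates, whose origin is the TCP and whose axes are the flange's). Camera axes: x right, y down, z forward; pixel columns grow to the right and rows downward; lengths in m; the calibration is good to about 2 mm. A picture is of the moment at which its call begins: read the wrist's pose just before it.
- hand_in(): hands the job in; it is judged then, once.
Trained networks look in a picture, given as the dict that the camera call returned (one of the last four; its "shot" number tells which), for a name from the list of things; names that differ only in an ending like _2 or _b are one class to them, and where a whole thing is asked for, a point or a joint stands for the part that bears it (a point fixed in the world has none). Each returns a list of dicts, best first, with "score" (0 to 1); they miss things now and then, are a little off and sometimes report something else, mostly with a low value. They report only what shows in the picture. A call takes as long as a camera call.
- viewer.recognise(target, picture): "rect" ([left, top, right, bottom] in pixels, round what is visible of it).
The state is a dict: "time_s": time; "qpos": joint angles; "joint_vel": joint speeds; "tau": joint torques, N m; "ee_pos": TCP position; "eef_rot": TCP orientation; "force": force on the tool from outside, world axes, zero at the start; "moment": the same for the moment, N m; "grip_width": finger opening in m; "grip_force": force on a finger pad.
Only numpy, scipy, OpenCV 4.12 (cv2) and the standard library are available. Lean on these libraries where they do the work, as an engineer would, in place of code of your own. Each camera call takes 0.05 s, during which the arm holds its last target. There are 200 camera calls.

### The job

Check the bottle with the orange cap and the yellow tape band for contamination before it goes into store: lift it by its cap and hold it upright with the middle of its label facing the monitor's window, level with it and about a centimetre away, then turn it clockwise (seen from above) by quarter turns so that the side to the right of the label, the back and the left side face the window in turn, keeping each of the four sides still there for about a second. Never touch the monitor, whose window is thin. Then lower the bottle into the clear box without dropping it, so that it stands upright, and close the lid fully; leave the tape roll and the timer where they lie.

Things in the scene. Friction and masses are not known exactly. Their poses are not given: they have to be found in the camera images.
- bottle: Red round bottle, 128 mm tall, about 0.17 kg, upright, orange cap, yellow tape band round its foot, white label on one side only. Straight body of radius 31 mm up to 76 mm height, shoulder narrowing to radius 18.5 mm at 101 mm. Origin: centre of its underside, z up; the label faces its -x, the back +x; looking at the label, -y is to the right, +y to the left.
- bottle_cap (a point): Middle of the bottle's screw cap, on its axis, 119 mm above its base; cap 38 mm in diameter, 18 mm high (110 to 128 mm above the base), does not come off. (The similar bottle far at the back, without a yellow band, is furniture.)
- bottle_label (a point): Middle of the label side, on the bottle's surface, 42 mm above its base
- bottle_right (a point): Middle of the side to the right of the label (second to be shown), on the surface, 42 mm above the base
- bottle_back (a point): Middle of the back (third to be shown), on the surface, 42 mm above the base
- bottle_left (a point): Middle of the side to the left of the label (fourth to be shown), on the surface, 42 mm above the base
- monitor: Bench contamination monitor, fixed: white case with blue end cheeks, 75 mm deep (x), 116 mm wide (y), 158 mm tall, its top sloping back with a small display; round window in the upright front face. Origin: centre of its underside, z up, front towards its -x; a bail handle at the back reaches 54 mm from the origin at 100 mm height
- window (a point): Centre of the monitor's round window (ring 68 mm, copper-coloured window 51 mm in diameter), 90 mm above the bench, 40 mm in front of the monitor's origin; axes as the monitor's: the window looks along -x, y runs sideways, z up
- box: Clear acrylic box, fixed, 126 mm (x) by 156 mm (y) outside, 148 mm tall without lid, walls 8 mm, so 110 x 140 mm inside; origin at the centre of its underside, z up. The lid is hinged on its +x side
- box_floor (a point): Centre of the box's inner floor (dark pad), 11 mm above the bench, 137 mm below the rim; axes as the box's
- hinge (a point): Middle of the lid's hinge line at the top of the box's +x wall, 148.5 mm above the bench; the hinge axis runs along the box's y; point axes as the box's
- lid_edge (a point): Middle of the lid's free edge, on its outer face (the upper face when closed), 138 mm from the hinge
- lid (a joint): Lid angle: 0 closed (level, on the rim), 1.57 upright, at most 1.75 (leaning away towards the box's +x). Clear plate 138 mm from hinge to free edge, 156 mm wide, 6 mm thick, blue strip along the free edge, which overhangs the front by 12 mm. Stiff hinge (about 0.14 N m): it stays where left; push it over from behind and press it down
- tape_roll: Bystander: roll of green tape lying flat on the bench, 78 mm in diameter as drawn (solid part 50 mm), 19 mm tall; origin under its centre
- timer: Bystander: white lab timer lying on the bench, 62 x 66 x 18 mm; origin under its centre

How it is judged:
On the way, in this order (a step that is already met when the one before it is completed fails the run):
1. The middle of the label faces the monitor's window, held still (x of bottle_label in the frame of window between -0.025 and -0.0005 m and y of bottle_label in the frame of window between -0.018 and 0.018 m and z of bottle_label in the frame of window between -0.02 and 0.02 m and angle between bottle's own z axis and vertical below 0.2 rad and linear speed of bottle below 0.03 m/s and angular speed of bottle below 0.25 rad/s), for 0.7 s.
2. After a quarter turn clockwise, the side to the right of the label faces the window, held still (x of bottle_right in the frame of window between -0.025 and -0.0005 m and y of bottle_right in the frame of window between -0.018 and 0.018 m and z of bottle_right in the frame of window between -0.02 and 0.02 m and angle between bottle's own z axis and vertical below 0.2 rad and linear speed of bottle below 0.03 m/s and angular speed of bottle below 0.25 rad/s), for 0.7 s.
3. After another quarter turn, the back faces the window, held still (x of bottle_back in the frame of window between -0.025 and -0.0005 m and y of bottle_back in the frame of window between -0.018 and 0.018 m and z of bottle_back in the frame of window between -0.02 and 0.02 m and angle between bottle's own z axis and vertical below 0.2 rad and linear speed of bottle below 0.03 m/s and angular speed of bottle below 0.25 rad/s), for 0.7 s.
4. After the last quarter turn, the side to the left of the label faces the window, held still (x of bottle_left in the frame of window between -0.025 and -0.0005 m and y of bottle_left in the frame of window between -0.018 and 0.018 m and z of bottle_left in the frame of window between -0.02 and 0.02 m and angle between bottle's own z axis and vertical below 0.2 rad and linear speed of bottle below 0.03 m/s and angular speed of bottle below 0.25 rad/s), for 0.7 s.
5. Lowered, not dropped: still in the fingers, the bottle's foot comes within 15 mm of the box's floor (x of bottle in the frame of box_floor between -0.05 and 0.05 m and y of bottle in the frame of box_floor between -0.07 and 0.07 m and z of bottle in the frame of box_floor below 0.015 m and contact force between the fingers and bottle above 0.5 N), for 0.05 s.
At the end, for the whole second after the job is handed in: The bottle stands upright (within 0.1 rad) at rest on the floor of the clear box (origin within 40 mm in x, 55 mm in y and 10 mm in height of the floor's centre), the lid is closed to within 0.05 rad, and the tape roll and the timer are within 30 mm of where they lay (x of bottle in the frame of box_floor between -0.04 and 0.04 m and y of bottle in the frame of box_floor between -0.055 and 0.055 m and z of bottle in the frame of box_floor between -0.01 and 0.01 m and angle between bottle's own z axis and vertical below 0.1 rad and value of joint lid below 0.05 rad and linear speed of bottle below 0.02 m/s and distance of each of tape_roll, timer from where it was at the start of the episode below 0.03 m); the robot touches nothing.
It fails at once if the monitor is touched with more than 1 N (contact force between monitor and anything else above 1 N).
It fails at once if the bottle is tipped by more than 0.6 rad (angle between bottle's own z axis and vertical above 0.6 rad).
It also fails if it takes over 72 s, if anything falls off the work surface, if the arm or the gripper's body presses on something with over 40 N, if the wrist force passes 120 N, or if a joint passes its speed limit or range.

## Working session

There is one attempt and no reset: what is moved stays moved. The work goes in short steps, Python scripts to look and compute and a tool call to move; the robot and the scene stay as the last step left them, time stands still between calls to the robot, and variables do not carry over. Pictures are saved under pics/ and viewed, at most 10 in all, crops included, and the job is handed in when it is done.

Besides the shell and the picture viewer there is one more tool, called in YAML: its name, and indented under it one key for each argument. step_arm: Moves the arm, as the interface text tells. Shifts and turns lie within -1 to 1; 1 stands for 0.1 m of shift or 90 degrees of turn. Its arguments: {"type":"object","properties":{"plan":{"type":"array"},"grip_force":{"type":"number"}},"required":["plan"]}

```bash
mkdir -p pics; cat > h.py <<'E'
import numpy as np, cv2
from station import telemetry, viewer, hand_in, ctrl
def pts(p,T=None):
    """world point map HxWx3"""
    h,w=p["z_map"].shape
    K=np.array([[p["fx"],0,p["cx"]],[0,p["fy"],p["cy"]],[0,0,1]])
    u,v=np.meshgrid(np.arange(w),np.arange(h))
    n=cv2.undistortPoints(np.stack([u,v],-1).reshape(-1,1,2).astype(float),K,np.array(p["dist"])).reshape(h,w,2)
    z=p["z_map"][...,None]
    c=np.concatenate([n*z,z],-1)
    if "R" in p: return (c-np.array(p["t"]))@np.array(p["R"])
    return c
def save(p,n): cv2.imwrite("pics/"+n,p["img"][...,::-1])
E
python3 - <<'E'
from h import *
print(ctrl.tcp_to_tips, telemetry.get_obs())
for n in ["scene","top"]:
    p=viewer.camera(n); save(p,n+".png"); W=pts(p)
    np.savez(n+".npz",W=W,img=p["img"],z=p["z_map"])
    for k in ["bottle","bottle_cap","bottle_label","monitor","window","box","lid","lid_edge","tape_roll","timer"]:
        try: r=viewer.recognise(k,p)
        except Exception as e: print(k,e); continue
        for d in r[:2]:
            l,t,R,b=[int(x) for x in d["rect"]]
            w=W[max(t,0):b,max(l,0):R].reshape(-1,3)
            print(n,k,round(d["score"],2),[l,t,R,b],np.median(w,0).round(3))
E
```

```text
0.017 {'time_s': 0.0, 'qpos': array([-1.31562988e+00,  3.00488301e-01,  1.52158796e+00,  9.26948547e-06,
        1.32072575e+00, -6.65662109e-02]), 'joint_vel': array([ 1.82722804e-03,  7.14805451e-04,  1.13361071e-03, -1.21770993e-04,
        1.32059515e-03,  5.84358289e-07]), 'tau': array([-1.40032909e-03, -5.31808019e+01, -3.52734518e+01,  7.07320590e-02,
        2.44048942e-02, -1.07267044e-04]), 'ee_pos': array([ 0.17386904, -0.52152826,  0.22187398]), 'eef_rot': array([-3.14038657e+00, -8.94013191e-05,  3.21730302e-01]), 'force': array([ 0.19452403,  0.87156924, -0.32775755]), 'moment': array([0.04898628, 0.00908867, 0.03520229]), 'grip_force': 0.0, 'grip_width': 0.09385220529230878}
scene bottle 0.77 [267, 308, 310, 370] [0.381 0.34  0.054]
scene bottle 0.31 [227, 118, 295, 215] [0.618 0.164 0.146]
scene bottle_cap 0.87 [265, 308, 307, 370] [0.382 0.342 0.057]
scene bottle_label 0.71 [267, 304, 305, 368] [0.382 0.341 0.066]
scene monitor 0.71 [143, 253, 221, 362] [0.531 0.442 0.082]
scene window 0.74 [139, 255, 221, 364] [0.531 0.447 0.075]
scene box 0.69 [232, 121, 336, 296] 
[... 195 characters left out ...]
ene lid_edge 0.23 [231, 121, 337, 295] [0.604 0.172 0.074]
scene tape_roll 0.71 [413, 225, 450, 267] [ 0.382 -0.051  0.005]
scene timer 0.81 [353, 257, 394, 294] [0.406 0.098 0.012]
top bottle_cap 0.96 [233, 262, 265, 292] [0.388 0.328 0.085]
top monitor 0.65 [160, 173, 237, 236] [0.537 0.429 0.104]
top window 0.81 [157, 168, 231, 233] [0.544 0.438 0.106]
top box 0.73 [267, 144, 357, 232] [0.583 0.195 0.014]
top box 0.58 [270, 146, 353, 165] [0.623 0.194 0.146]
top lid 0.76 [267, 144, 353, 166] [0.624 0.197 0.126]
top lid_edge 0.59 [269, 150, 354, 166] [0.619 0.193 0.148]
top lid_edge 0.58 [267, 145, 357, 230] [0.584 0.195 0.014]
top tape_roll 0.83 [403, 263, 436, 297] [ 0.376 -0.042  0.015]
```

```bash
python3 - <<'E'
import cv2
a=cv2.imread("pics/scene.png")[90:390,100:500];b=cv2.imread("pics/top.png")[120:320,140:460]
cv2.imwrite("pics/a.png",cv2.resize(a,(800,600),interpolation=3));cv2.imwrite("pics/b.png",cv2.resize(b,(800,500),interpolation=3))
E
```

```text
(no output)
```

View pics/a.png

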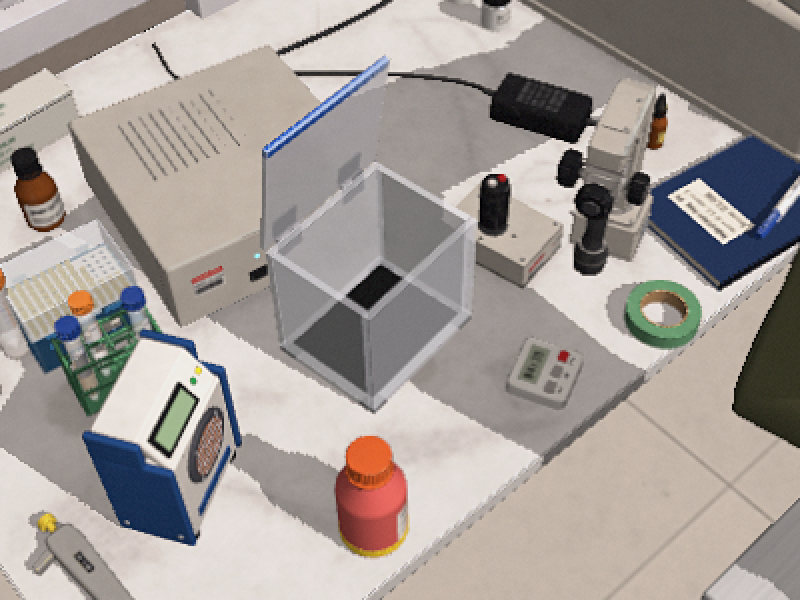

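View pics/b.png

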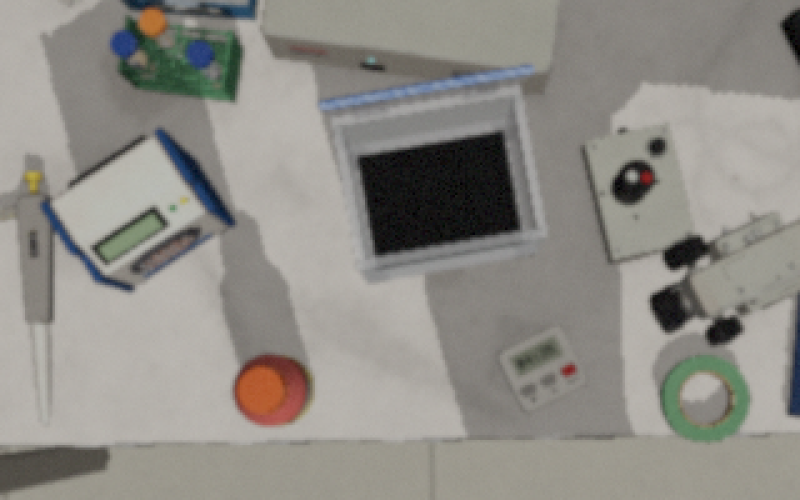

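The scene view shows the bottle (crop 370,500) with its label to the right, i.e. towards the robot. The monitor is at (165,440) with its window at (208,445), and the box has its lid roughly upright. Next I'll measure them.

```bash
python3 - <<'E'
import numpy as np,cv2
for n in ["scene","top"]:
    d=np.load(n+".npz");W=d["W"];I=d["img"].astype(int);z=d["z"];r,g,b=I[...,0],I[...,1],I[...,2]
    ok=z>0
    def box(x0,x1,y0,y1,z0,z1): return ok&(W[...,0]>x0)&(W[...,0]<x1)&(W[...,1]>y0)&(W[...,1]<y1)&(W[...,2]>z0)&(W[...,2]<z1)
    bt=box(.3,.46,.27,.42,.012,.14)
    P=W[bt];print(n,"bottle n",len(P),"zmax",P[:,2].max())
    top=W[bt&(W[...,2]>.121)]; print(" cap top mean",top.mean(0).round(4),"mid",((top.max(0)+top.min(0))/2).round(4),len(top))
    body=W[bt&(W[...,2]>.02)&(W[...,2]<.07)]
    A=np.c_[2*body[:,:2],np.ones(len(body))];s=np.linalg.lstsq(A,(body[:,:2]**2).sum(1),rcond=None)[0];print(" body circ",s[:2],np.sqrt(s[2]+s[:2]@s[:2]))
    wl=bt&(W[...,2]>.015)&(W[...,2]<.07)&(g>110)&(b>110);print(" label",wl.sum(),W[wl].mean(0) if wl.any() else "")
    # monitor
    m=box(.44,.65,.35,.53,.015,.17);
    blue=m&(b>r+40);print(" blue rect",cv2.minAreaRect(W[blue][:,:2].astype(np.float32)))
    print(" mon rect",cv2.minAreaRect(W[m][:,:2].astype(np.float32)))
    Q=W[m&(W[...,2]<.125)][:,:]
    best=None;rng=np.random.default_rng(0)
    # vertical planes
    for _ in range(3000):
        i,j=rng.choice(len(Q),2,replace=False);v=Q[j,:2]-Q[i,:2];L=np.linalg.norm(v)
        if L<.03: continue
        nn=np.array([-v[1],v[0]])/L; e=np.abs((Q[:,:2]-Q[i,:2])@nn)<.002
        if best is None or e.sum()>best[0]: best=(e.sum(),nn,e)
    F=Q[best[2]];vx=cv2.fitLine(F[:,:2].astype(np.float32),2,0,.01,.01).ravel();print(" plane",best[0],len(Q),vx,"yaw of line",np.degrees(np.arctan2(vx[1],vx[0])),F.min(0).round(3),F.max(0).round(3))
    cop=m&(r>b+20)&(W[...,2]>.05)&(W[...,2]<.13);print(" copper",cop.sum(),W[cop].mean(0),W[cop].min(0),W[cop].max(0))
    # box
    rim=box(.47,.75,.08,.32,.138,.156);print(" rim",rim.sum(),cv2.minAreaRect(W[rim][:,:2].astype(np.float32)))
    hi=box(.5,.8,.08,.32,.16,.32);print(" lid hi",hi.sum(),W[hi].mean(0),W[hi].min(0),W[hi].max(0))
    bl=hi&(b>r+50);
    if bl.any(): print(" lidblue",bl.sum(),W[bl].mean(0),W[bl].min(0),W[bl].max(0),np.degrees(np.arctan2(*np.polyfit(W[bl][:,1],W[bl][:,0],1)[[0]],1)))
    fl=box(.47,.7,.1,.3,.005,.018)&(r<60);print(" floor",fl.sum(),cv2.minAreaRect(W[fl][:,:2].astype(np.float32)))
    tt=box(.3,.47,.05,.16,.01,.03);print(" timer",W[tt].mean(0));tt=box(.3,.47,-.1,.0,.01,.03);print(" tape",W[tt].mean(0))
E
```

```text
scene bottle n 1701 zmax 0.12957959311636388
 cap top mean [0.3893 0.3369 0.126 ] mid [0.3901 0.3366 0.1253] 395
 body circ [0.3907017  0.33575221] 0.031151058482625695
 label 75 [0.36128393 0.32676233 0.04380543]
 blue rect ((0.539160966873169, 0.4409570097923279), (0.07351244986057281, 0.11785966157913208), 31.82701873779297)
 mon rect ((0.538278341293335, 0.4405325651168823), (0.07947078347206116, 0.11835712194442749), 32.06223678588867)
 plane 1119 2543 [0.84440756 0.5357013  0.5090829  0.48824924] yaw of line 32.391483 [0.478 0.468 0.015] [0.542 0.508 0.125]
 copper 245 [0.50739698 0.42085913 0.09288747] [0.48653953 0.38273271 0.05610448] [0.54006443 0.47415949 0.12923236]
 rim 1643 ((0.5613151788711548, 0.18938657641410828), (0.13219331204891205, 0.15913428366184235), 9.033599853515625)
 lid hi 2859 [0.60814789 0.20247402 0.23015079] [0.58614007 0.11822339 0.1601547 ] [0.63287088 0.27755936 0.28672823]
 lidblue 359 [0.60094674 0.20153687 0.2824594 ] [0.58647984 0.12144613 0.27323788] [0.61714858 0.27208816 0.28672823] -9.247454330561194
 floor 281 ((0.6024359464645386, 0.156733
[... 724 characters left out ...]
68 0.125]
 copper 24 [0.5086259  0.41250355 0.10244755] [0.50051896 0.40122845 0.08590728] [0.51640915 0.42608065 0.11667317]
 rim 1170 ((0.5592594146728516, 0.18718747794628143), (0.12746594846248627, 0.15607167780399323), 9.120023727416992)
 lid hi 579 [0.60468896 0.19467955 0.26115817] [0.58716317 0.11790175 0.1633884 ] [0.63080382 0.27148113 0.29002168]
 lidblue 31 [0.60243368 0.19408753 0.284703  ] [0.59129358 0.14461186 0.28080814] [0.61059279 0.26026114 0.28813922] -9.433963167690965
 floor 2268 ((0.5652967691421509, 0.18840521574020386), (0.09055982530117035, 0.13155464828014374), 9.069060325622559)
 timer [0.40544495 0.09831147 0.01605838]
 tape [ 0.37722996 -0.04621991  0.01887184]
```

step_arm:
  plan:
    - {"dz":-0.4,"rz":-0.09,"claw":0}
    - {"dz":-0.4,"rz":-0.09,"claw":0}
    - {"rz":-0.09,"claw":0}
    - {"rz":-0.09,"claw":0}
    - {"rz":-0.09,"claw":0}
    - {"rz":-0.09,"claw":0}
    - {"rz":-0.09,"claw":0}

```text
$.plan[0]: bad value
```

step_arm:
  plan:
    - {"dx":0.453,"dy":0.093,"claw":0}
    - {"dx":0.453,"dy":0.093,"claw":0}
    - {"dx":0.453,"dy":0.093,"claw":0}
    - {"dx":0.453,"dy":0.093,"claw":0}
    - {"dx":0.453,"dy":0.093,"claw":0}
    - {"dx":0.453,"dy":0.093,"claw":0}
    - {"dx":0.453,"dy":0.093,"claw":0}
    - {"dx":0.453,"dy":0.093,"claw":0}
    - {"dx":0.453,"dy":0.093,"claw":0}

```text
$.plan[0]: bad value
```

step_arm:
  plan:
    - {"dx":0.426,"dy":-0.126,"claw":0}
    - {"dx":0.426,"dy":-0.126,"claw":0}
    - {"dx":0.426,"dy":-0.126,"claw":0}
    - {"dx":0.426,"dy":-0.126,"claw":0}
    - {"dx":0.426,"dy":-0.126,"claw":0}
    - {"dx":0.426,"dy":-0.126,"claw":0}
    - {"dx":0.426,"dy":-0.126,"claw":0}
    - {"dx":0.426,"dy":-0.126,"claw":0}
    - {"dx":0.426,"dy":-0.126,"claw":0}
    - {"claw":0}

```text
$.plan[0]: bad value
```

```bash
cat >> h.py <<'E'
from scipy.spatial.transform import Rotation as Rn
def pose():
    o=telemetry.get_obs(); return o, Rn.from_euler("xyz",o["eef_rot"]).as_matrix(), np.array(o["ee_pos"])
def wrist():
    o,R,t=pose(); p=viewer.camera("wrist"); T=np.array(p["tool_from_camera"])
    C=pts(p); return p,(C@T[:3,:3].T+T[:3,3])@R.T+t
def to(x,R=None):
    o,R,t=pose(); d=R.T@(np.array(x)-t); return (d*10).round(3)  # in shift units
E
python3 - <<'E'
from h import *
o,R,t=pose();print(o["time_s"],t,o["eef_rot"],o["qpos"])
p,W=wrist();save(p,"w1.png");print(p["tool_from_camera"]);np.savez("w1.npz",W=W,img=p["img"],z=p["z_map"])
print(W[100:400:60,100:640:100].round(3).tolist())
E
```

```text
1.1 [ 0.17392449 -0.52176863  0.22244995] [3.14158496e+00 3.46751534e-05 3.21822140e-01] [-1.31562275e+00  2.99893858e-01  1.52099765e+00 -3.51800428e-05
  1.32069115e+00 -6.66398595e-02]
[[-7.53229164e-04 -9.63043061e-01 -2.69346424e-01  7.78104931e-02]
 [ 9.99999655e-01 -6.31251767e-04 -5.39477260e-04  1.16673160e-03]
 [ 3.49514425e-04 -2.69346737e-01  9.63043204e-01 -1.61286165e-01]
 [ 0.00000000e+00  0.00000000e+00  0.00000000e+00  1.00000000e+00]]
[[[0.139, 0.027, -0.621], [0.207, -0.177, -0.721], [0.286, -0.423, -0.722], [0.368, -0.667, -0.723], [0.454, -0.914, -0.72], [0.353, -0.734, -0.001]], [[0.059, -0.122, -0.378], [0.057, -0.215, -0.724], [0.14, -0.469, -0.724], [0.224, -0.722, -0.724], [0.312, -0.978, -0.723], [0.407, -1.246, -0.72]], [[-0.075, -0.12, -0.428], [-0.102, -0.256, -0.72], [-0.016, -0.519, -0.723], [0.072, -0.779, -0.717], [0.161, -1.049, -0.725], [0.256, -1.328, -0.722]], [[-0.371, -0.015, -0.719], [-0.275, -0.298, -0.72], [-0.182, -0.571, -0.717], [-0.093, -0.844, -0.72], [-0.002, -1.123, -0.721], [0.093, -1.42, -0.722]], [[-0.572, -0.045, -0.723], [0.158, -0.479, 0.245], [-0.368, -0.63, -0.722], [-0.274, -0.916, -0.722], [-0.179, -1.208, -0.719], [-0.085, -1.522, -0.72]]]
```

View pics/w1.png

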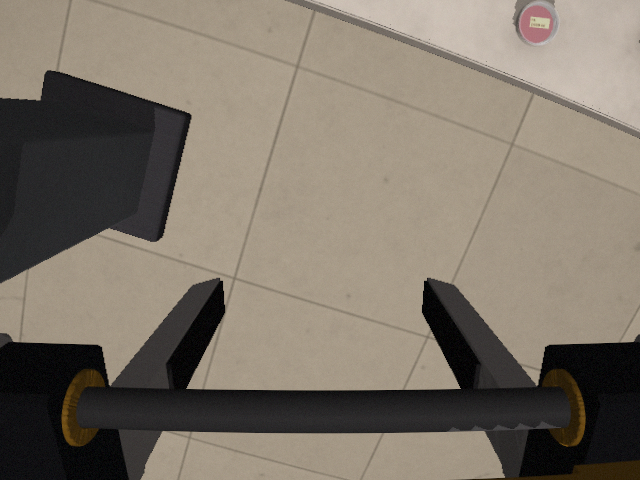

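The row needs every key. The picture shows only the fingers, the floor and the bench edge at top right.

step_arm:
  plan:
    - {"dx":0,"dy":0,"dz":-0.4,"rx":0,"ry":0,"rz":-0.09,"claw":0}
    - {"dx":0,"dy":0,"dz":-0.4,"rx":0,"ry":0,"rz":-0.09,"claw":0}
    - {"dx":0,"dy":0,"dz":0,"rx":0,"ry":0,"rz":-0.09,"claw":0}
    - {"dx":0,"dy":0,"dz":0,"rx":0,"ry":0,"rz":-0.09,"claw":0}
    - {"dx":0,"dy":0,"dz":0,"rx":0,"ry":0,"rz":-0.09,"claw":0}
    - {"dx":0,"dy":0,"dz":0,"rx":0,"ry":0,"rz":-0.09,"claw":0}
    - {"dx":0,"dy":0,"dz":0,"rx":0,"ry":0,"rz":-0.09,"claw":0}

```text
time_s: 1.85
ee_pos: [0.1739, -0.5217, 0.3024]
eef_rot: [3.142, -0.0, 1.317]
force: [0.2, 0.4, -0.2]
grip_width: 0.0942
grip_force: 0.0
```

step_arm:
  plan:
    - {"dx":0.453,"dy":0.093,"dz":0,"rx":0,"ry":0,"rz":0,"claw":0}
    - {"dx":0.453,"dy":0.093,"dz":0,"rx":0,"ry":0,"rz":0,"claw":0}
    - {"dx":0.453,"dy":0.093,"dz":0,"rx":0,"ry":0,"rz":0,"claw":0}
    - {"dx":0.453,"dy":0.093,"dz":0,"rx":0,"ry":0,"rz":0,"claw":0}
    - {"dx":0.453,"dy":0.093,"dz":0,"rx":0,"ry":0,"rz":0,"claw":0}
    - {"dx":0.453,"dy":0.093,"dz":0,"rx":0,"ry":0,"rz":0,"claw":0}
    - {"dx":0.453,"dy":0.093,"dz":0,"rx":0,"ry":0,"rz":0,"claw":0}
    - {"dx":0.453,"dy":0.093,"dz":0,"rx":0,"ry":0,"rz":0,"claw":0}
    - {"dx":0.453,"dy":0.093,"dz":0,"rx":0,"ry":0,"rz":0,"claw":0}

```text
time_s: 2.75
ee_pos: [0.3598, -0.1474, 0.3028]
eef_rot: [3.141, 0.0, 1.311]
force: [1.9, -0.2, 0.6]
grip_width: 0.0943
grip_force: 0.0
```

step_arm:
  plan:
    - {"dx":0.42,"dy":-0.14,"dz":0,"rx":0,"ry":0,"rz":0,"claw":0}
    - {"dx":0.42,"dy":-0.14,"dz":0,"rx":0,"ry":0,"rz":0,"claw":0}
    - {"dx":0.42,"dy":-0.14,"dz":0,"rx":0,"ry":0,"rz":0,"claw":0}
    - {"dx":0.42,"dy":-0.14,"dz":0,"rx":0,"ry":0,"rz":0,"claw":0}
    - {"dx":0.42,"dy":-0.14,"dz":0,"rx":0,"ry":0,"rz":0,"claw":0}
    - {"dx":0.42,"dy":-0.14,"dz":0,"rx":0,"ry":0,"rz":0,"claw":0}
    - {"dx":0.42,"dy":-0.14,"dz":0,"rx":0,"ry":0,"rz":0,"claw":0}
    - {"dx":0.42,"dy":-0.14,"dz":0,"rx":0,"ry":0,"rz":0,"claw":0}
    - {"dx":0.42,"dy":-0.14,"dz":0,"rx":0,"ry":0,"rz":0,"claw":0}
    - {"dx":0,"dy":0,"dz":0,"rx":0,"ry":0,"rz":0,"claw":0}

```text
time_s: 3.75
ee_pos: [0.3336, 0.252, 0.3021]
eef_rot: [-3.141, 0.0, 1.316]
force: [1.0, -0.0, -0.7]
grip_width: 0.0938
grip_force: 0.0
```

```bash
python3 - <<'E'
from h import *
o,R,t=pose();print(o["time_s"],t,o["eef_rot"],o["qpos"])
p,W=wrist();save(p,"w2.png");np.savez("w2.npz",W=W,img=p["img"],z=p["z_map"])
I=p["img"].astype(int);r,g,b=I[...,0],I[...,1],I[...,2]
bt=(p["z_map"]>0)&(np.hypot(W[...,0]-.39,W[...,1]-.335)<.045)&(W[...,2]>.012)
top=W[bt&(W[...,2]>.12)];print("cap",len(top),top.mean(0),(top.max(0)+top.min(0))/2)
B=W[bt&(W[...,2]>.015)&(W[...,2]<.074)];A=np.c_[2*B[:,:2],np.ones(len(B))];s=np.linalg.lstsq(A,(B[:,:2]**2).sum(1),rcond=None)[0];c=s[:2];print("circ",c,np.sqrt(s[2]+c@c))
c=np.array([.390,.335])
wl=bt&(W[...,2]>.018)&(W[...,2]<.072)&(g>100)&(b>100);ang=np.degrees(np.arctan2(W[wl][:,1]-c[1],W[wl][:,0]-c[0]))%360
print(wl.sum(),W[wl].mean(0),np.percentile(ang,[1,5,25,50,75,95,99]))
rd=bt&(W[...,2]>.02)&(W[...,2]<.072)&~wl;ang=np.degrees(np.arctan2(W[rd][:,1]-c[1],W[rd][:,0]-c[0]))%360;print("red",np.percentile(ang,[1,5,25,50,75,95,99]))
E
```

```text
3.75 [0.33364538 0.25199217 0.30208266] [-3.14075483e+00  3.19549334e-05  1.31600799e+00] [ 5.58859470e-01 -5.61657970e-02  1.73522482e+00  5.90400672e-04
  1.46313234e+00  8.13584201e-01]
cap 1935 [0.38935443 0.33333072 0.12645934] [0.38950401 0.33307109 0.12471858]
circ [0.3895619  0.33323019] 0.030714834810908247<stdin>:10: RuntimeWarning: Mean of empty slice.
  ret = um.true_divide(
Traceback (most recent call last):
IndexError: index -1 is out of bounds for axis 0 with size 0
```

View pics/w2.png

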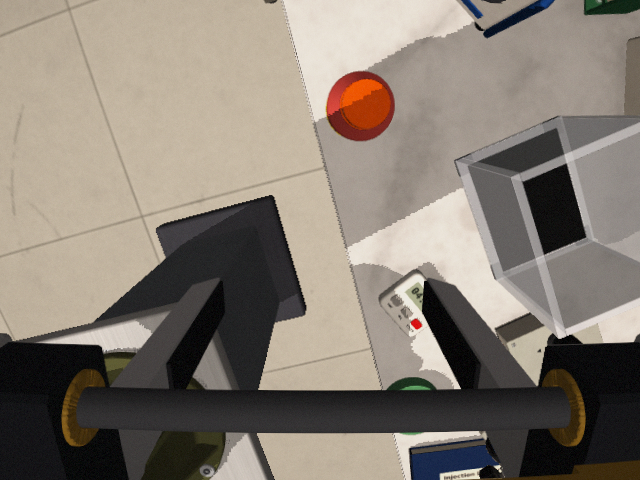

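The wrist view shows the bottle at (361,105), nearly from above, with no label in sight. I'll take the label's angle from the scene view.

```bash
python3 - <<'E'
import numpy as np
c=np.array([.390,.3345])
for n in ["scene","w2"]:
    d=np.load(n+".npz");W=d["W"];I=d["img"].astype(int);r,g,b=I[...,0],I[...,1],I[...,2]
    cc=c if n=="w2" else np.array([.3905,.336])
    bt=(d["z"]>0)&(np.hypot(W[...,0]-cc[0],W[...,1]-cc[1])<.036)&(W[...,2]>.02)&(W[...,2]<.074)
    a=np.degrees(np.arctan2(W[...,1]-cc[1],W[...,0]-cc[0]))%360
    print(n,bt.sum())
    for lo in range(0,360,6):
        m=bt&(a>=lo)&(a<lo+6)
        if m.sum()>3: print(lo,m.sum(),(b[m]/r[m]).mean().round(2),(g[m]/r[m]).mean().round(2), W[m][(b[m]/r[m])>.6][:,2].round(3)[:0], end=' | ')
    print()
    m=bt&(b>.65*r)
    if m.any(): print("label",m.sum(),np.percentile(a[m],[2,10,50,90,98]),np.percentile(W[m][:,2],[2,50,98]))
E
```

```text
scene 503
66 9 0.4 0.44 [] | 72 8 0.37 0.38 [] | 78 11 0.39 0.42 [] | 84 17 0.4 0.43 [] | 90 19 0.4 0.43 [] | 96 18 0.4 0.43 [] | 102 19 0.4 0.43 [] | 108 21 0.41 0.43 [] | 114 27 0.4 0.43 [] | 120 22 0.4 0.43 [] | 126 25 0.4 0.43 [] | 132 27 0.4 0.43 [] | 138 29 0.4 0.43 [] | 144 28 0.4 0.43 [] | 150 24 0.4 0.43 [] | 156 30 0.4 0.43 [] | 162 27 0.4 0.43 [] | 168 21 0.4 0.43 [] | 174 22 0.38 0.41 [] | 180 19 0.62 0.67 [] | 186 18 0.83 0.87 [] | 192 20 0.8 0.85 [] | 198 12 0.75 0.81 [] | 204 11 0.68 0.76 [] | 210 15 0.73 0.83 [] | 
label 66 [184.22305649 186.09898093 196.97059227 213.95214763 215.2937915 ] [0.02365422 0.04586663 0.06959024]
w2 41
174 5 0.26 0.34 [] | 180 4 0.25 0.38 [] | 186 4 0.26 0.47 [] | 198 4 0.25 0.42 [] | 
label 6 [ 89.23053754  96.51406323 133.84215833 250.27502114 282.95507654] [0.06122555 0.07368952 0.0738603 ]
```

step_arm:
  plan:
    - {"dx":-0.2,"dy":0,"dz":0.38,"rx":0,"ry":0,"rz":0,"claw":0}
    - {"dx":-0.2,"dy":0,"dz":0.38,"rx":0,"ry":0,"rz":0,"claw":0}
    - {"dx":-0.2,"dy":0,"dz":0.38,"rx":0,"ry":0,"rz":0,"claw":0}
    - {"dx":-0.2,"dy":0,"dz":0.38,"rx":0,"ry":0,"rz":0,"claw":0}
    - {"dx":0,"dy":0,"dz":0,"rx":0,"ry":0.09,"rz":0,"claw":0}
    - {"dx":0,"dy":0,"dz":0,"rx":0,"ry":0.09,"rz":0,"claw":0}
    - {"dx":0,"dy":0,"dz":0,"rx":0,"ry":0.09,"rz":0,"claw":0}
    - {"dx":0,"dy":0,"dz":0,"rx":0,"ry":0.09,"rz":0,"claw":0}
    - {"dx":0,"dy":0,"dz":0,"rx":0,"ry":0,"rz":0,"claw":0}

```text
time_s: 4.7
ee_pos: [0.3139, 0.1692, 0.1499]
eef_rot: [3.141, -0.567, 1.307]
force: [-0.2, -0.7, -0.8]
grip_width: 0.094
grip_force: 0.0
```

```bash
python3 - <<'E'
from h import *
o,R,t=pose();print(o["time_s"],t,o["eef_rot"],o["qpos"])
p,W=wrist();save(p,"w3.png");np.savez("w3.npz",W=W,img=p["img"],z=p["z_map"])
I=p["img"].astype(int);r,g,b=I[...,0],I[...,1],I[...,2]
bt=(p["z_map"]>0)&(np.hypot(W[...,0]-.39,W[...,1]-.335)<.045)&(W[...,2]>.012)
B=W[bt&(W[...,2]>.015)&(W[...,2]<.074)];A=np.c_[2*B[:,:2],np.ones(len(B))];s=np.linalg.lstsq(A,(B[:,:2]**2).sum(1),rcond=None)[0];c=s[:2];print("circ",c,np.sqrt(s[2]+c@c))
a=np.degrees(np.arctan2(W[...,1]-c[1],W[...,0]-c[0]))%360
bt&=(W[...,2]>.03)&(W[...,2]<.06)
for lo in range(0,360,5):
    m=bt&(a>=lo)&(a<lo+5)
    if m.sum()>5: print(lo,m.sum(),(b[m]/r[m]).mean().round(2),end=' | ')
E
```

```text
4.7 [0.31386048 0.16923653 0.14989996] [ 3.14125057 -0.56652181  1.3073795 ] [ 0.004413   -0.18344453  2.31988672  0.6829657   0.96134526 -0.12119855]
circ [0.38952359 0.33266709] 0.030643743649784193
170 23 0.27 | 175 13 0.6 | 180 15 0.69 | 185 38 0.83 | 190 30 0.83 | 195 41 0.84 | 200 41 0.84 | 205 42 0.85 | 210 54 0.83 | 215 56 0.84 | 220 60 0.84 | 225 65 0.84 | 230 66 0.84 | 235 63 0.84 | 240 72 0.84 | 245 68 0.84 | 250 68 0.84 | 255 66 0.84 | 260 62 0.85 | 265 63 0.84 | 270 62 0.84 | 275 59 0.84 | 280 51 0.85 | 285 46 0.84 | 290 49 0.82 | 295 35 0.78 | 300 35 0.84 | 305 29 0.84 | 310 17 0.8 | 315 16 0.73 | 320 13 0.72 |
```

View pics/w3.png

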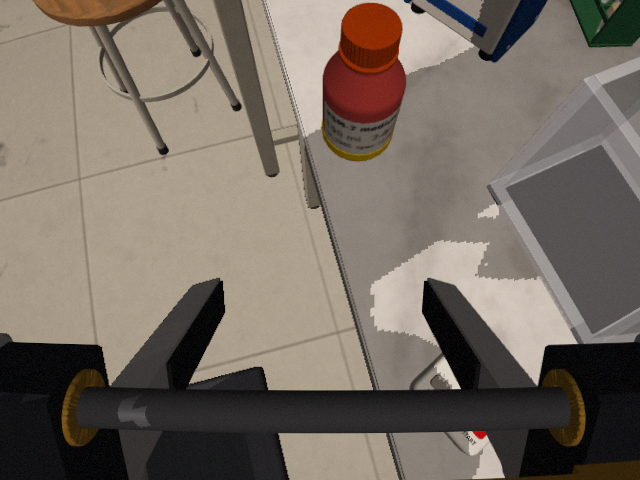

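The label (wrist view, around 360,130) starts at about 180° azimuth and runs past 320°, so its middle is near 255°. The display tolerance is wide enough for that. Next I go above the cap with a yaw of about 124°.

step_arm:
  plan:
    - {"dx":0,"dy":0,"dz":0,"rx":0,"ry":-0.09,"rz":0,"claw":0}
    - {"dx":0,"dy":0,"dz":0,"rx":0,"ry":-0.09,"rz":0,"claw":0}
    - {"dx":0,"dy":0,"dz":0,"rx":0,"ry":-0.09,"rz":0,"claw":0}
    - {"dx":0,"dy":0,"dz":0,"rx":0,"ry":-0.09,"rz":0,"claw":0}
    - {"dx":0,"dy":0,"dz":-0.4,"rx":0,"ry":0,"rz":0,"claw":0}
    - {"dx":0,"dy":0,"dz":-0.4,"rx":0,"ry":0,"rz":0,"claw":0}
    - {"dx":0,"dy":0,"dz":-0.4,"rx":0,"ry":0,"rz":0,"claw":0}
    - {"dx":0.446,"dy":0.079,"dz":0,"rx":0,"ry":0,"rz":0,"claw":0}
    - {"dx":0.446,"dy":0.079,"dz":0,"rx":0,"ry":0,"rz":0,"claw":0}

```text
time_s: 5.65
ee_pos: [0.3537, 0.2547, 0.2731]
eef_rot: [3.133, -0.001, 1.307]
force: [-0.2, -1.0, 0.6]
grip_width: 0.0938
grip_force: 0.0
```

step_arm:
  plan:
    - {"dx":0.446,"dy":0.079,"dz":0,"rx":0,"ry":0,"rz":0,"claw":0}
    - {"dx":0.446,"dy":0.079,"dz":0,"rx":0,"ry":0,"rz":0,"claw":0}
    - {"dx":0,"dy":0,"dz":0,"rx":0,"ry":0,"rz":-0.09,"claw":0}
    - {"dx":0,"dy":0,"dz":0,"rx":0,"ry":0,"rz":-0.09,"claw":0}
    - {"dx":0,"dy":0,"dz":0,"rx":0,"ry":0,"rz":-0.09,"claw":0}
    - {"dx":0,"dy":0,"dz":0,"rx":0,"ry":0,"rz":-0.09,"claw":0}
    - {"dx":0,"dy":0,"dz":0,"rx":0,"ry":0,"rz":-0.09,"claw":0}
    - {"dx":0,"dy":0,"dz":0,"rx":0,"ry":0,"rz":-0.09,"claw":0}
    - {"dx":0,"dy":0,"dz":0,"rx":0,"ry":0,"rz":0,"claw":0}

```text
time_s: 6.55
ee_pos: [0.3907, 0.3359, 0.271]
eef_rot: [3.14, 0.004, 2.16]
force: [-0.4, -0.6, -0.0]
grip_width: 0.094
grip_force: 0.0
```

```bash
python3 - <<'E'
from h import *
o,R,t=pose();print(o["time_s"],t,o["eef_rot"],o["qpos"]);print(to([.3897,.3338,.121]))
p,W=wrist()
bt=(p["z_map"]>0)&(np.hypot(W[...,0]-.39,W[...,1]-.335)<.03)&(W[...,2]>.118)
top=W[bt];print("cap",len(top),top.mean(0),(top.max(0)+top.min(0))/2) if len(top) else print("no cap")
E
```

```text
6.55 [0.39066077 0.3359168  0.27103888] [3.1401835  0.00437431 2.15963035] [ 0.64129052  0.18700075  1.54761328 -0.00450333  1.4058024   0.05319046]
[-0.006 -0.022  1.5  ]
cap 8325 [0.3788806  0.35131636 0.31096867] [0.38466161 0.33979847 0.24393721]
```

step_arm:
  plan:
    - {"dx":0,"dy":-0.022,"dz":0.3,"rx":0,"ry":0,"rz":0,"claw":0}
    - {"dx":0,"dy":0,"dz":0.3,"rx":0,"ry":0,"rz":0,"claw":0}
    - {"dx":0,"dy":0,"dz":0.3,"rx":0,"ry":0,"rz":0,"claw":0}
    - {"dx":0,"dy":0,"dz":0.3,"rx":0,"ry":0,"rz":0,"claw":0}
    - {"dx":0,"dy":0,"dz":0.2,"rx":0,"ry":0,"rz":0,"claw":0}
    - {"dx":0,"dy":0,"dz":0.1,"rx":0,"ry":0,"rz":0,"claw":0}
    - {"dx":0,"dy":0,"dz":0,"rx":0,"ry":0,"rz":0,"claw":0}

```text
time_s: 7.3
ee_pos: [0.3882, 0.3343, 0.1197]
eef_rot: [-3.14, 0.001, 2.157]
force: [-0.2, 0.5, 0.4]
grip_width: 0.0941
grip_force: 0.0
```

step_arm:
  grip_force: 25
  plan:
    - {"dx":0,"dy":0,"dz":0,"rx":0,"ry":0,"rz":0,"claw":1}
    - {"dx":0,"dy":0,"dz":0,"rx":0,"ry":0,"rz":0,"claw":1}
    - {"dx":0,"dy":0,"dz":0,"rx":0,"ry":0,"rz":0,"claw":1}
    - {"dx":0,"dy":0,"dz":0,"rx":0,"ry":0,"rz":0,"claw":1}
    - {"dx":0,"dy":0,"dz":0,"rx":0,"ry":0,"rz":0,"claw":1}
    - {"dx":0,"dy":0,"dz":0,"rx":0,"ry":0,"rz":0,"claw":1}
    - {"dx":0,"dy":0,"dz":0,"rx":0,"ry":0,"rz":0,"claw":1}
    - {"dx":0,"dy":0,"dz":0,"rx":0,"ry":0,"rz":0,"claw":1}

```text
time_s: 8.1
ee_pos: [0.3884, 0.3344, 0.1203]
eef_rot: [-3.141, -0.0, 2.16]
force: [0.4, 0.1, 0.0]
grip_width: 0.0377
grip_force: 25.0
```

step_arm:
  plan:
    - {"dx":0,"dy":0,"dz":-0.24,"rx":0,"ry":0,"rz":0,"claw":1}
    - {"dx":0,"dy":0,"dz":-0.24,"rx":0,"ry":0,"rz":0,"claw":1}
    - {"dx":0,"dy":0,"dz":0,"rx":0,"ry":0,"rz":-0.08,"claw":1}
    - {"dx":0,"dy":0,"dz":0,"rx":0,"ry":0,"rz":-0.08,"claw":1}
    - {"dx":0,"dy":0,"dz":0,"rx":0,"ry":0,"rz":-0.08,"claw":1}
    - {"dx":0,"dy":0,"dz":0,"rx":0,"ry":0,"rz":-0.08,"claw":1}
    - {"dx":0,"dy":0,"dz":0,"rx":0,"ry":0,"rz":-0.08,"claw":1}
    - {"dx":0,"dy":0,"dz":0,"rx":0,"ry":0,"rz":-0.08,"claw":1}
    - {"dx":0,"dy":0,"dz":0,"rx":0,"ry":0,"rz":-0.08,"claw":1}
    - {"dx":0,"dy":0,"dz":0,"rx":0,"ry":0,"rz":-0.08,"claw":1}

```text
time_s: 9.1
ee_pos: [0.3882, 0.3342, 0.168]
eef_rot: [-3.141, -0.001, -3.113]
force: [0.4, -0.2, -2.0]
grip_width: 0.0381
grip_force: 25.0
```

step_arm:
  plan:
    - {"dx":0,"dy":0,"dz":0,"rx":0,"ry":0,"rz":-0.08,"claw":1}
    - {"dx":0,"dy":0,"dz":0,"rx":0,"ry":0,"rz":-0.08,"claw":1}
    - {"dx":0,"dy":0,"dz":0,"rx":0,"ry":0,"rz":-0.08,"claw":1}
    - {"dx":0,"dy":0,"dz":0,"rx":0,"ry":0,"rz":-0.08,"claw":1}
    - {"dx":0,"dy":0,"dz":0,"rx":0,"ry":0,"rz":-0.08,"claw":1}
    - {"dx":0,"dy":0,"dz":0,"rx":0,"ry":0,"rz":-0.08,"claw":1}
    - {"dx":0,"dy":0,"dz":0,"rx":0,"ry":0,"rz":-0.08,"claw":1}
    - {"dx":0,"dy":0,"dz":0,"rx":0,"ry":0,"rz":-0.08,"claw":1}
    - {"dx":0,"dy":0,"dz":0,"rx":0,"ry":0,"rz":-0.08,"claw":1}
    - {"dx":0,"dy":0,"dz":0,"rx":0,"ry":0,"rz":0,"claw":1}

```text
time_s: 10.1
ee_pos: [0.3883, 0.3342, 0.168]
eef_rot: [3.141, -0.001, -1.985]
force: [0.3, 0.5, -2.5]
grip_width: 0.0382
grip_force: 25.0
```

```bash
cat > lab.py <<'E'
from h import *
o,R,t=pose();print(o["time_s"],t,o["eef_rot"],o["qpos"],o["grip_width"])
p=viewer.camera("scene");W=pts(p);I=p["img"].astype(int);r,g,b=I[...,0],I[...,1],I[...,2]
bt=(p["z_map"]>0)&(np.hypot(W[...,0]-t[0],W[...,1]-t[1])<.04)&(W[...,2]>.06)&(W[...,2]<.118)
B=W[bt];A=np.c_[2*B[:,:2],np.ones(len(B))];s=np.linalg.lstsq(A,(B[:,:2]**2).sum(1),rcond=None)[0];c=s[:2];print("circ",c,np.sqrt(s[2]+c@c))
a=np.degrees(np.arctan2(W[...,1]-c[1],W[...,0]-c[0]))%360
for lo in range(0,360,5):
    m=bt&(a>=lo)&(a<lo+5)
    if m.sum()>5: print(lo,m.sum(),(b[m]/r[m]).mean().round(2),end=' | ')
E
python3 lab.py
```

```text
10.1 [0.38826309 0.33421572 0.16803904] [ 3.14069296e+00 -8.82414049e-04 -1.98494265e+00] [ 6.39053817e-01  2.70001975e-01  1.69178484e+00  3.73225083e-04
  1.18101785e+00 -2.08853414e+00] 0.03816115380331865
circ [0.38813867 0.33702799] 0.030808991207596597
70 9 0.6 | 75 13 0.65 | 80 12 0.56 | 85 14 0.39 | 90 17 0.38 | 95 20 0.38 | 100 24 0.38 | 105 20 0.38 | 110 29 0.39 | 115 22 0.38 | 120 28 0.39 | 125 26 0.39 | 130 30 0.38 | 135 27 0.39 | 140 31 0.38 | 145 28 0.39 | 150 28 0.4 | 155 29 0.38 | 160 24 0.38 | 165 28 0.39 | 170 23 0.39 | 175 24 0.39 | 180 21 0.4 | 185 19 0.38 | 190 20 0.39 | 195 15 0.39 | 200 15 0.37 | 205 10 0.37 | 210 10 0.46 | 215 7 0.66 |
```

step_arm:
  plan:
    - {"dx":0,"dy":0,"dz":0,"rx":0,"ry":0,"rz":-0.0685,"claw":1}
    - {"dx":0,"dy":0,"dz":0,"rx":0,"ry":0,"rz":-0.0685,"claw":1}
    - {"dx":0,"dy":0,"dz":0,"rx":0,"ry":0,"rz":-0.0685,"claw":1}
    - {"dx":-0.134,"dy":-0.148,"dz":0,"rx":0,"ry":0,"rz":0,"claw":1}
    - {"dx":-0.134,"dy":-0.148,"dz":0,"rx":0,"ry":0,"rz":0,"claw":1}
    - {"dx":-0.134,"dy":-0.148,"dz":0,"rx":0,"ry":0,"rz":0,"claw":1}
    - {"dx":-0.134,"dy":-0.148,"dz":0,"rx":0,"ry":0,"rz":0,"claw":1}
    - {"dx":-0.134,"dy":-0.148,"dz":0,"rx":0,"ry":0,"rz":0,"claw":1}
    - {"dx":0,"dy":0,"dz":0,"rx":0,"ry":0,"rz":0,"claw":1}

```text
time_s: 11.05
ee_pos: [0.4693, 0.3948, 0.1675]
eef_rot: [3.141, -0.0, -1.668]
force: [-0.2, 0.4, -1.8]
grip_width: 0.0383
grip_force: 25.0
```

```bash
python3 - <<'E'
from h import *
o,R,t=pose();print(o["time_s"],t,o["eef_rot"],o["qpos"],o["force"])
n=np.array([np.cos(np.radians(32.3)),np.sin(np.radians(32.3))])
for k in ["scene","top"]:
    p=viewer.camera(k);W=pts(p);I=p["img"]
    if k=="scene": cv2.imwrite("pics/d1.png",cv2.resize(I[200:400,100:340,::-1],(720,600),interpolation=cv2.INTER_NEAREST))
    ok=p["z_map"]>0
    bt=ok&(np.hypot(W[...,0]-t[0],W[...,1]-t[1])<.037)&(W[...,2]>.055)&(W[...,2]<.12)
    B=W[bt];A=np.c_[2*B[:,:2],np.ones(len(B))];s=np.linalg.lstsq(A,(B[:,:2]**2).sum(1),rcond=None)[0];c=s[:2];print("circ",c,np.sqrt(s[2]+c@c),len(B),B[:,2].min())
    m=ok&(np.hypot(W[...,0]-.539,W[...,1]-.439)<.08)&(W[...,2]>.03)&(W[...,2]<.125)
    s=(W[...,:2]-t[:2])@n; q=s[m]; q=q[q>.036]; h=np.histogram(q,np.arange(.034,.07,.002));print(h[0])
E
```

```text
11.05 [0.46930044 0.39477296 0.16752736] [ 3.14064224e+00 -3.72634882e-04 -1.66812023e+00] [ 6.39493047e-01  4.86925375e-01  1.39259313e+00  3.80518632e-04
  1.26302844e+00 -2.40489097e+00] [-0.23797465  0.39765777 -1.81882067]
circ [0.46911376 0.39725409] 0.0308863159552234 725 0.055179160129931924
[  0   0   0   0  23 264  74 172 387  88  46  38  30  30  22  29  24]
circ [0.46968526 0.39125216] 0.027050691702221002 12 0.055905920330644135
[ 0  0  0  0  0  4 45 52  9  4  5  1  4  4  2  2  2]
```

View pics/d1.png

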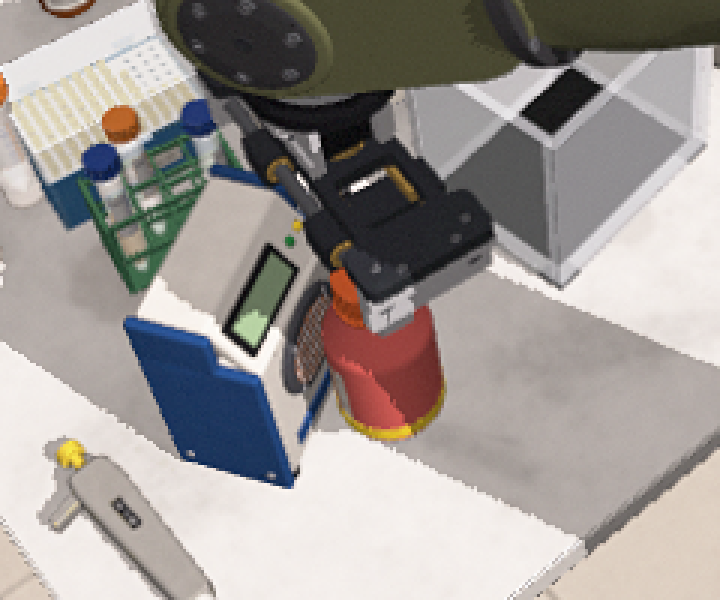

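The picture shows the bottle upright in front of the window (320,340), with a clear gap of about 13 mm. I'll hold here, then make the quarter turns.

step_arm:
  plan:
    - {"dx":0,"dy":0,"dz":0,"rx":0,"ry":0,"rz":0,"claw":1}
    - {"dx":0,"dy":0,"dz":0,"rx":0,"ry":0,"rz":0,"claw":1}
    - {"dx":0,"dy":0,"dz":0,"rx":0,"ry":0,"rz":0,"claw":1}
    - {"dx":0,"dy":0,"dz":0,"rx":0,"ry":0,"rz":0,"claw":1}
    - {"dx":0,"dy":0,"dz":0,"rx":0,"ry":0,"rz":0,"claw":1}
    - {"dx":0,"dy":0,"dz":0,"rx":0,"ry":0,"rz":0,"claw":1}
    - {"dx":0,"dy":0,"dz":0,"rx":0,"ry":0,"rz":0,"claw":1}
    - {"dx":0,"dy":0,"dz":0,"rx":0,"ry":0,"rz":0,"claw":1}
    - {"dx":0,"dy":0,"dz":0,"rx":0,"ry":0,"rz":0,"claw":1}
    - {"dx":0,"dy":0,"dz":0,"rx":0,"ry":0,"rz":0,"claw":1}

```text
time_s: 12.15
ee_pos: [0.4683, 0.3941, 0.1683]
eef_rot: [3.141, -0.0, -1.664]
force: [-0.6, -1.0, -2.4]
grip_width: 0.0382
grip_force: 25.0
```

step_arm:
  plan:
    - {"dx":0,"dy":0,"dz":0,"rx":0,"ry":0,"rz":0.08,"claw":1}
    - {"dx":0,"dy":0,"dz":0,"rx":0,"ry":0,"rz":0.08,"claw":1}
    - {"dx":0,"dy":0,"dz":0,"rx":0,"ry":0,"rz":0.08,"claw":1}
    - {"dx":0,"dy":0,"dz":0,"rx":0,"ry":0,"rz":0.08,"claw":1}
    - {"dx":0,"dy":0,"dz":0,"rx":0,"ry":0,"rz":0.08,"claw":1}
    - {"dx":0,"dy":0,"dz":0,"rx":0,"ry":0,"rz":0.08,"claw":1}
    - {"dx":0,"dy":0,"dz":0,"rx":0,"ry":0,"rz":0.08,"claw":1}
    - {"dx":0,"dy":0,"dz":0,"rx":0,"ry":0,"rz":0.08,"claw":1}
    - {"dx":0,"dy":0,"dz":0,"rx":0,"ry":0,"rz":0.08,"claw":1}
    - {"dx":0,"dy":0,"dz":0,"rx":0,"ry":0,"rz":0.08,"claw":1}

```text
time_s: 13.15
ee_pos: [0.4683, 0.3942, 0.1682]
eef_rot: [3.141, -0.001, -2.926]
force: [0.5, 0.8, -2.0]
grip_width: 0.0381
grip_force: 25.0
```

step_arm:
  plan:
    - {"dx":0,"dy":0,"dz":0,"rx":0,"ry":0,"rz":0.08,"claw":1}
    - {"dx":0,"dy":0,"dz":0,"rx":0,"ry":0,"rz":0.08,"claw":1}
    - {"dx":0,"dy":0,"dz":0,"rx":0,"ry":0,"rz":0.04,"claw":1}
    - {"dx":0,"dy":0,"dz":0,"rx":0,"ry":0,"rz":0,"claw":1}

```text
time_s: 13.55
ee_pos: [0.4683, 0.3942, 0.1682]
eef_rot: [-3.141, -0.001, 3.047]
force: [0.2, -0.5, -1.7]
grip_width: 0.038
grip_force: 25.0
```

step_arm:
  plan:
    - {"dx":0,"dy":0,"dz":0,"rx":0,"ry":0,"rz":0,"claw":1}
    - {"dx":0,"dy":0,"dz":0,"rx":0,"ry":0,"rz":0,"claw":1}
    - {"dx":0,"dy":0,"dz":0,"rx":0,"ry":0,"rz":0,"claw":1}
    - {"dx":0,"dy":0,"dz":0,"rx":0,"ry":0,"rz":0,"claw":1}
    - {"dx":0,"dy":0,"dz":0,"rx":0,"ry":0,"rz":0,"claw":1}
    - {"dx":0,"dy":0,"dz":0,"rx":0,"ry":0,"rz":0,"claw":1}
    - {"dx":0,"dy":0,"dz":0,"rx":0,"ry":0,"rz":0,"claw":1}
    - {"dx":0,"dy":0,"dz":0,"rx":0,"ry":0,"rz":0,"claw":1}
    - {"dx":0,"dy":0,"dz":0,"rx":0,"ry":0,"rz":0,"claw":1}
    - {"dx":0,"dy":0,"dz":0,"rx":0,"ry":0,"rz":0,"claw":1}

```text
time_s: 14.55
ee_pos: [0.4683, 0.3942, 0.1682]
eef_rot: [-3.142, -0.001, 3.048]
force: [0.2, -0.0, -1.3]
grip_width: 0.0378
grip_force: 25.0
```

```bash
sed -i 's/(W\[...,2\]>.06)/(W[...,2]>.062)/' lab.py; python3 lab.py
```

```text
14.55 [0.46829876 0.39416232 0.16823708] [-3.14150604e+00 -7.17889183e-04  3.04822679e+00] [ 6.39647363e-01  4.83537577e-01  1.39588549e+00  4.36529413e-04
  1.26276107e+00 -8.37915607e-01] 0.03782060125070615
circ [0.4695585  0.39664311] 0.030744449762816876
75 7 0.55 | 80 7 0.4 | 85 14 0.37 | 90 13 0.41 | 95 15 0.4 | 100 17 0.4 | 105 21 0.41 | 110 21 0.4 | 115 22 0.38 | 120 25 0.39 | 125 26 0.4 | 130 22 0.4 | 135 26 0.41 | 140 25 0.4 | 145 28 0.41 | 150 28 0.4 | 155 28 0.4 | 160 29 0.39 | 165 27 0.39 | 170 27 0.39 | 175 24 0.41 | 180 23 0.38 | 185 24 0.4 | 190 21 0.4 | 195 19 0.41 | 200 19 0.39 | 205 16 0.38 | 210 13 0.38 | 215 11 0.38 | 220 9 0.42 | 225 6 0.56 |
```

step_arm:
  plan:
    - {"dx":0,"dy":0,"dz":0,"rx":0,"ry":0,"rz":0.08,"claw":1}
    - {"dx":0,"dy":0,"dz":0,"rx":0,"ry":0,"rz":0.08,"claw":1}
    - {"dx":0,"dy":0,"dz":0,"rx":0,"ry":0,"rz":0.08,"claw":1}
    - {"dx":0,"dy":0,"dz":0,"rx":0,"ry":0,"rz":0.08,"claw":1}
    - {"dx":0,"dy":0,"dz":0,"rx":0,"ry":0,"rz":0.08,"claw":1}
    - {"dx":0,"dy":0,"dz":0,"rx":0,"ry":0,"rz":0.08,"claw":1}
    - {"dx":0,"dy":0,"dz":0,"rx":0,"ry":0,"rz":0.08,"claw":1}
    - {"dx":0,"dy":0,"dz":0,"rx":0,"ry":0,"rz":0.08,"claw":1}
    - {"dx":0,"dy":0,"dz":0,"rx":0,"ry":0,"rz":0.08,"claw":1}
    - {"dx":0,"dy":0,"dz":0,"rx":0,"ry":0,"rz":0.08,"claw":1}

```text
time_s: 15.6
ee_pos: [0.4683, 0.3942, 0.1683]
eef_rot: [-3.141, -0.0, 1.786]
force: [0.5, -0.1, -2.2]
grip_width: 0.0381
grip_force: 25.0
```

step_arm:
  plan:
    - {"dx":0,"dy":0,"dz":0,"rx":0,"ry":0,"rz":0.08,"claw":1}
    - {"dx":0,"dy":0,"dz":0,"rx":0,"ry":0,"rz":0.08,"claw":1}
    - {"dx":0,"dy":0,"dz":0,"rx":0,"ry":0,"rz":0.04,"claw":1}
    - {"dx":0,"dy":0,"dz":0,"rx":0,"ry":0,"rz":0,"claw":1}

```text
time_s: 16.0
ee_pos: [0.4683, 0.3941, 0.1682]
eef_rot: [-3.141, 0.0, 1.476]
force: [0.3, 0.3, -2.2]
grip_width: 0.038
grip_force: 25.0
```

step_arm:
  plan:
    - {"dx":0,"dy":0,"dz":0,"rx":0,"ry":0,"rz":0,"claw":1}
    - {"dx":0,"dy":0,"dz":0,"rx":0,"ry":0,"rz":0,"claw":1}
    - {"dx":0,"dy":0,"dz":0,"rx":0,"ry":0,"rz":0,"claw":1}
    - {"dx":0,"dy":0,"dz":0,"rx":0,"ry":0,"rz":0,"claw":1}
    - {"dx":0,"dy":0,"dz":0,"rx":0,"ry":0,"rz":0,"claw":1}
    - {"dx":0,"dy":0,"dz":0,"rx":0,"ry":0,"rz":0,"claw":1}
    - {"dx":0,"dy":0,"dz":0,"rx":0,"ry":0,"rz":0,"claw":1}
    - {"dx":0,"dy":0,"dz":0,"rx":0,"ry":0,"rz":0,"claw":1}
    - {"dx":0,"dy":0,"dz":0,"rx":0,"ry":0,"rz":0,"claw":1}
    - {"dx":0,"dy":0,"dz":0,"rx":0,"ry":0,"rz":0,"claw":1}

```text
time_s: 17.0
ee_pos: [0.4683, 0.3942, 0.1683]
eef_rot: [-3.141, 0.0, 1.477]
force: [0.1, -1.2, -1.8]
grip_width: 0.0382
grip_force: 25.0
```

```bash
python3 lab.py
```

```text
17.0 [0.46831066 0.39415064 0.16825036] [-3.14091573e+00  8.79188715e-05  1.47748455e+00] [6.39632200e-01 4.83513407e-01 1.39588907e+00 4.06704993e-04
 1.26275211e+00 7.32820592e-01] 0.038191656716249724
circ [0.46931412 0.39518959] 0.0308122462249497
75 6 0.47 | 80 9 0.39 | 85 10 0.38 | 90 10 0.38 | 95 17 0.39 | 100 18 0.41 | 105 18 0.39 | 110 21 0.4 | 115 23 0.4 | 120 23 0.39 | 125 22 0.41 | 130 23 0.4 | 135 25 0.39 | 140 28 0.43 | 145 29 0.81 | 150 24 0.9 | 155 29 0.83 | 160 26 0.82 | 165 29 0.83 | 170 24 0.81 | 175 24 0.82 | 180 24 0.79 | 185 27 0.83 | 190 17 0.8 | 195 21 0.85 | 200 14 0.74 | 205 17 0.78 | 210 16 0.79 | 215 9 0.74 | 220 11 0.73 |
```

step_arm:
  plan:
    - {"dx":0,"dy":0,"dz":0,"rx":0,"ry":0,"rz":0.08,"claw":1}
    - {"dx":0,"dy":0,"dz":0,"rx":0,"ry":0,"rz":0.08,"claw":1}
    - {"dx":0,"dy":0,"dz":0,"rx":0,"ry":0,"rz":0.08,"claw":1}
    - {"dx":0,"dy":0,"dz":0,"rx":0,"ry":0,"rz":0.08,"claw":1}
    - {"dx":0,"dy":0,"dz":0,"rx":0,"ry":0,"rz":0.08,"claw":1}
    - {"dx":0,"dy":0,"dz":0,"rx":0,"ry":0,"rz":0.08,"claw":1}
    - {"dx":0,"dy":0,"dz":0,"rx":0,"ry":0,"rz":0.08,"claw":1}
    - {"dx":0,"dy":0,"dz":0,"rx":0,"ry":0,"rz":0.08,"claw":1}
    - {"dx":0,"dy":0,"dz":0,"rx":0,"ry":0,"rz":0.08,"claw":1}
    - {"dx":0,"dy":0,"dz":0,"rx":0,"ry":0,"rz":0.08,"claw":1}

```text
time_s: 18.05
ee_pos: [0.4683, 0.3941, 0.1682]
eef_rot: [-3.141, 0.001, 0.216]
force: [-0.0, -0.1, -2.4]
grip_width: 0.0379
grip_force: 25.0
```

step_arm:
  plan:
    - {"dx":0,"dy":0,"dz":0,"rx":0,"ry":0,"rz":0.08,"claw":1}
    - {"dx":0,"dy":0,"dz":0,"rx":0,"ry":0,"rz":0.08,"claw":1}
    - {"dx":0,"dy":0,"dz":0,"rx":0,"ry":0,"rz":0.04,"claw":1}
    - {"dx":0,"dy":0,"dz":0,"rx":0,"ry":0,"rz":0,"claw":1}

```text
time_s: 18.45
ee_pos: [0.4683, 0.3941, 0.1682]
eef_rot: [3.141, 0.001, -0.094]
force: [-0.2, 0.9, -2.0]
grip_width: 0.0378
grip_force: 25.0
```

step_arm:
  plan:
    - {"dx":0,"dy":0,"dz":0,"rx":0,"ry":0,"rz":0,"claw":1}
    - {"dx":0,"dy":0,"dz":0,"rx":0,"ry":0,"rz":0,"claw":1}
    - {"dx":0,"dy":0,"dz":0,"rx":0,"ry":0,"rz":0,"claw":1}
    - {"dx":0,"dy":0,"dz":0,"rx":0,"ry":0,"rz":0,"claw":1}
    - {"dx":0,"dy":0,"dz":0,"rx":0,"ry":0,"rz":0,"claw":1}
    - {"dx":0,"dy":0,"dz":0,"rx":0,"ry":0,"rz":0,"claw":1}
    - {"dx":0,"dy":0,"dz":0,"rx":0,"ry":0,"rz":0,"claw":1}
    - {"dx":0,"dy":0,"dz":0,"rx":0,"ry":0,"rz":0,"claw":1}
    - {"dx":0,"dy":0,"dz":0,"rx":0,"ry":0,"rz":0,"claw":1}
    - {"dx":0,"dy":0,"dz":0,"rx":0,"ry":0,"rz":0,"claw":1}

```text
time_s: 19.45
ee_pos: [0.4683, 0.3942, 0.1682]
eef_rot: [3.141, 0.001, -0.093]
force: [-0.0, 0.1, -2.0]
grip_width: 0.0378
grip_force: 25.0
```

```bash
python3 lab.py
```

```text
19.45 [0.46830458 0.39415286 0.16823491] [ 3.14149538e+00  7.11294105e-04 -9.32994639e-02] [6.39634388e-01 4.83537645e-01 1.39589064e+00 4.23534869e-04
 1.26275812e+00 2.30360161e+00] 0.03780506063076461
circ [0.4677255  0.39549146] 0.030654889749651193
80 6 0.63 | 85 12 0.77 | 90 10 0.82 | 95 17 0.82 | 100 17 0.86 | 105 17 0.81 | 110 20 0.84 | 115 22 0.83 | 120 23 0.85 | 125 22 0.84 | 130 25 0.84 | 135 26 0.85 | 140 26 0.84 | 145 26 0.86 | 150 28 0.84 | 155 27 0.85 | 160 30 0.77 | 165 24 0.75 | 170 24 0.83 | 175 29 0.83 | 180 25 0.83 | 185 23 0.8 | 190 18 0.76 | 195 19 0.41 | 200 19 0.38 | 205 17 0.4 | 210 13 0.39 | 215 11 0.36 | 220 11 0.41 | 225 8 0.55 |
```

step_arm:
  plan:
    - {"dx":-0.198,"dy":0.1525,"dz":0,"rx":0,"ry":0,"rz":0,"claw":1}
    - {"dx":-0.198,"dy":0.1525,"dz":0,"rx":0,"ry":0,"rz":0,"claw":1}
    - {"dx":-0.198,"dy":0.1525,"dz":0,"rx":0,"ry":0,"rz":0,"claw":1}
    - {"dx":-0.198,"dy":0.1525,"dz":0,"rx":0,"ry":0,"rz":0,"claw":1}
    - {"dx":0,"dy":0,"dz":-0.34,"rx":0,"ry":0,"rz":-0.08,"claw":1}
    - {"dx":0,"dy":0,"dz":-0.34,"rx":0,"ry":0,"rz":-0.08,"claw":1}
    - {"dx":0,"dy":0,"dz":-0.34,"rx":0,"ry":0,"rz":-0.08,"claw":1}
    - {"dx":0,"dy":0,"dz":-0.34,"rx":0,"ry":0,"rz":-0.08,"claw":1}
    - {"dx":0,"dy":0,"dz":0,"rx":0,"ry":0,"rz":-0.08,"claw":1}
    - {"dx":0,"dy":0,"dz":0,"rx":0,"ry":0,"rz":-0.08,"claw":1}

```text
time_s: 20.5
ee_pos: [0.384, 0.3409, 0.3054]
eef_rot: [-3.141, -0.002, 0.666]
force: [-0.1, -0.4, -2.5]
grip_width: 0.0379
grip_force: 25.0
```

step_arm:
  plan:
    - {"dx":0,"dy":0,"dz":0,"rx":0,"ry":0,"rz":-0.08,"claw":1}
    - {"dx":0,"dy":0,"dz":0,"rx":0,"ry":0,"rz":-0.08,"claw":1}
    - {"dx":0,"dy":0,"dz":0,"rx":0,"ry":0,"rz":-0.08,"claw":1}
    - {"dx":0,"dy":0,"dz":0,"rx":0,"ry":0,"rz":-0.08,"claw":1}
    - {"dx":0,"dy":0,"dz":0,"rx":0,"ry":0,"rz":-0.08,"claw":1}
    - {"dx":0,"dy":0,"dz":0,"rx":0,"ry":0,"rz":-0.08,"claw":1}
    - {"dx":0,"dy":0,"dz":0,"rx":0,"ry":0,"rz":-0.08,"claw":1}
    - {"dx":0,"dy":0,"dz":0,"rx":0,"ry":0,"rz":-0.08,"claw":1}
    - {"dx":0,"dy":0,"dz":0,"rx":0,"ry":0,"rz":-0.08,"claw":1}
    - {"dx":0,"dy":0,"dz":0,"rx":0,"ry":0,"rz":-0.08,"claw":1}

```text
time_s: 21.5
ee_pos: [0.3838, 0.3408, 0.3044]
eef_rot: [-3.141, -0.0, 1.922]
force: [-0.2, -0.0, -2.3]
grip_width: 0.0376
grip_force: 25.0
```

step_arm:
  plan:
    - {"dx":0,"dy":0,"dz":0,"rx":0,"ry":0,"rz":-0.08,"claw":1}
    - {"dx":0,"dy":0,"dz":0,"rx":0,"ry":0,"rz":-0.08,"claw":1}
    - {"dx":0,"dy":0,"dz":0,"rx":0,"ry":0,"rz":-0.08,"claw":1}
    - {"dx":0,"dy":0,"dz":0,"rx":0,"ry":0,"rz":-0.08,"claw":1}
    - {"dx":0,"dy":0,"dz":0,"rx":0,"ry":0,"rz":-0.08,"claw":1}
    - {"dx":0,"dy":0,"dz":0,"rx":0,"ry":0,"rz":-0.08,"claw":1}
    - {"dx":0,"dy":0,"dz":0,"rx":0,"ry":0,"rz":-0.08,"claw":1}
    - {"dx":0,"dy":0,"dz":0,"rx":0,"ry":0,"rz":-0.08,"claw":1}
    - {"dx":0,"dy":0,"dz":0,"rx":0,"ry":0,"rz":-0.08,"claw":1}
    - {"dx":0,"dy":0,"dz":0,"rx":0,"ry":0,"rz":-0.08,"claw":1}

```text
time_s: 22.5
ee_pos: [0.3838, 0.3408, 0.3044]
eef_rot: [3.141, -0.001, -3.104]
force: [0.5, 0.7, -2.3]
grip_width: 0.0379
grip_force: 25.0
```

```bash
python3 - <<'E'
from h import *
o,R,t=pose();print(o["time_s"],t,o["eef_rot"],o["qpos"],o["grip_width"])
print(to([.5476,.1856,.306]), np.degrees(3.30-(o["eef_rot"][2]%6.283)))
E
```

```text
22.5 [0.38381273 0.3407795  0.30439544] [ 3.14149537e+00 -6.14602661e-04 -3.10407693e+00] [ 6.54494285e-01  1.66151652e-01  1.49594036e+00  4.36743282e-04
  1.47994565e+00 -9.53857458e-01] 0.03785169108793456
[-1.579 -1.612 -0.017] 6.937196956119222
```

step_arm:
  plan:
    - {"dx":-0.1975,"dy":-0.2015,"dz":0,"rx":0,"ry":0,"rz":0,"claw":1}
    - {"dx":-0.1975,"dy":-0.2015,"dz":0,"rx":0,"ry":0,"rz":0,"claw":1}
    - {"dx":-0.1975,"dy":-0.2015,"dz":0,"rx":0,"ry":0,"rz":0,"claw":1}
    - {"dx":-0.1975,"dy":-0.2015,"dz":0,"rx":0,"ry":0,"rz":0,"claw":1}
    - {"dx":-0.1975,"dy":-0.2015,"dz":0,"rx":0,"ry":0,"rz":0,"claw":1}
    - {"dx":-0.1975,"dy":-0.2015,"dz":0,"rx":0,"ry":0,"rz":0,"claw":1}
    - {"dx":-0.1975,"dy":-0.2015,"dz":0,"rx":0,"ry":0,"rz":0,"claw":1}
    - {"dx":-0.1975,"dy":-0.2015,"dz":0,"rx":0,"ry":0,"rz":0,"claw":1}
    - {"dx":0,"dy":0,"dz":0,"rx":0,"ry":0,"rz":-0.077,"claw":1}
    - {"dx":0,"dy":0,"dz":0,"rx":0,"ry":0,"rz":0,"claw":1}

```text
time_s: 23.5
ee_pos: [0.5473, 0.1843, 0.3039]
eef_rot: [3.141, -0.001, -2.987]
force: [-0.1, 0.7, -1.3]
grip_width: 0.0378
grip_force: 25.0
```

```bash
python3 - <<'E'
from h import *
o,R,t=pose();print(o["time_s"],t,o["eef_rot"],o["qpos"],o["grip_width"])
p=viewer.camera("scene");I=p["img"];cv2.imwrite("pics/e1.png",cv2.resize(I[60:320,160:420,::-1],(600,600)))
q=viewer.camera("wrist");save(q,"e2.png")
a=cv2.imread("pics/e1.png")[:,:,:];b=cv2.resize(q["img"][...,::-1],(480,360));
c=np.zeros((480,780,3),np.uint8);c[:400,:400]=cv2.resize(a,(400,400));c[:285,400:]=cv2.resize(b,(380,285));cv2.imwrite("pics/e.png",c)
E
```

```text
23.5 [0.54726409 0.18425198 0.30391938] [ 3.14149955e+00 -1.15197284e-03 -2.98728813e+00] [ 2.61238413e-01  3.16894802e-01  1.31179394e+00  2.15871412e-04
  1.51403936e+00 -1.46387476e+00] 0.03779735324427796
```

View pics/e.png

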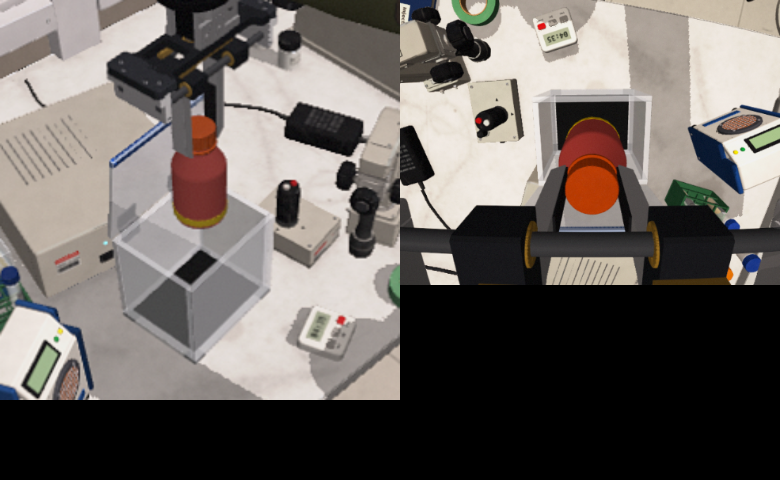

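Both views show the bottle centred over the open box, with the lid clear behind it. Lowering now.

step_arm:
  plan:
    - {"dx":0,"dy":0,"dz":0.25,"rx":0,"ry":0,"rz":0,"claw":1}
    - {"dx":0,"dy":0,"dz":0.25,"rx":0,"ry":0,"rz":0,"claw":1}
    - {"dx":0,"dy":0,"dz":0.25,"rx":0,"ry":0,"rz":0,"claw":1}
    - {"dx":0,"dy":0,"dz":0.25,"rx":0,"ry":0,"rz":0,"claw":1}
    - {"dx":0,"dy":0,"dz":0.25,"rx":0,"ry":0,"rz":0,"claw":1}
    - {"dx":0,"dy":0,"dz":0.2,"rx":0,"ry":0,"rz":0,"claw":1}
    - {"dx":0,"dy":0,"dz":0,"rx":0,"ry":0,"rz":0,"claw":1}

```text
time_s: 24.3
ee_pos: [0.5455, 0.185, 0.1569]
eef_rot: [-3.141, -0.005, -2.99]
force: [-0.2, 0.4, -1.5]
grip_width: 0.0377
grip_force: 25.0
```

step_arm:
  plan:
    - {"dx":0,"dy":0,"dz":0.1,"rx":0,"ry":0,"rz":0,"claw":1}
    - {"dx":0,"dy":0,"dz":0.1,"rx":0,"ry":0,"rz":0,"claw":1}
    - {"dx":0,"dy":0,"dz":0.04,"rx":0,"ry":0,"rz":0,"claw":1}
    - {"dx":0,"dy":0,"dz":0.01,"rx":0,"ry":0,"rz":0,"claw":1}
    - {"dx":0,"dy":0,"dz":0,"rx":0,"ry":0,"rz":0,"claw":1}
    - {"dx":0,"dy":0,"dz":0,"rx":0,"ry":0,"rz":0,"claw":1}

```text
time_s: 24.9
ee_pos: [0.5471, 0.1848, 0.1346]
eef_rot: [3.141, -0.0, -2.988]
force: [-0.0, 0.2, -1.6]
grip_width: 0.0378
grip_force: 25.0
```

step_arm:
  plan:
    - {"dx":0,"dy":0,"dz":0.01,"rx":0,"ry":0,"rz":0,"claw":1}
    - {"dx":0,"dy":0,"dz":0.01,"rx":0,"ry":0,"rz":0,"claw":1}
    - {"dx":0,"dy":0,"dz":0.01,"rx":0,"ry":0,"rz":0,"claw":1}
    - {"dx":0,"dy":0,"dz":0,"rx":0,"ry":0,"rz":0,"claw":1}
    - {"dx":0,"dy":0,"dz":0,"rx":0,"ry":0,"rz":0,"claw":1}

```text
time_s: 25.4
ee_pos: [0.5469, 0.1848, 0.1313]
eef_rot: [3.141, -0.0, -2.988]
force: [0.7, 0.0, -0.3]
grip_width: 0.0378
grip_force: 25.0
```

step_arm:
  plan:
    - {"dx":0,"dy":0,"dz":0,"rx":0,"ry":0,"rz":0,"claw":0.35}
    - {"dx":0,"dy":0,"dz":0,"rx":0,"ry":0,"rz":0,"claw":0.35}
    - {"dx":0,"dy":0,"dz":0,"rx":0,"ry":0,"rz":0,"claw":0.35}
    - {"dx":0,"dy":0,"dz":0,"rx":0,"ry":0,"rz":0,"claw":0.35}
    - {"dx":0,"dy":0,"dz":0,"rx":0,"ry":0,"rz":0,"claw":0.35}

```text
time_s: 25.9
ee_pos: [0.5469, 0.1848, 0.1312]
eef_rot: [3.141, -0.001, -2.988]
force: [-0.1, -0.1, 0.2]
grip_width: 0.0609
grip_force: 0.0
```

step_arm:
  plan:
    - {"dx":0,"dy":0,"dz":-0.2,"rx":0,"ry":0,"rz":0,"claw":0.35}
    - {"dx":0,"dy":0,"dz":-0.3,"rx":0,"ry":0,"rz":0,"claw":0.35}
    - {"dx":0,"dy":0,"dz":-0.4,"rx":0,"ry":0,"rz":0,"claw":0.35}
    - {"dx":0,"dy":0,"dz":-0.4,"rx":0,"ry":0,"rz":0,"claw":0.35}
    - {"dx":0,"dy":0,"dz":-0.4,"rx":0,"ry":0,"rz":0,"claw":0.35}
    - {"dx":0,"dy":0,"dz":-0.4,"rx":0,"ry":0,"rz":0,"claw":0.35}
    - {"dx":0,"dy":0,"dz":0,"rx":0,"ry":0,"rz":0,"claw":1}

```text
time_s: 26.6
ee_pos: [0.5478, 0.185, 0.347]
eef_rot: [3.141, 0.008, -2.988]
force: [0.4, 0.1, -0.3]
grip_width: 0.0563
grip_force: 0.0
```

```bash
python3 - <<'E'
from h import *
o,R,t=pose();print(o["time_s"],t,o["eef_rot"],o["qpos"],o["grip_width"])
p=viewer.camera("scene");W=pts(p);r,g,b=[p["img"][...,i].astype(int) for i in range(3)]
m=(p["z_map"]>0)&(np.abs(W[...,0]-.61)<.09)&(np.abs(W[...,1]-.19)<.12)&(W[...,2]>.2)&(b>r+50)
print("lidblue",m.sum(),W[m].mean(0),W[m].min(0),W[m].max(0))
p,V=wrist();save(p,"f.png")
for nm,X,q in(("scene",W,viewer.camera("scene")),("w",V,p)):
    r,g,b=[q["img"][...,i].astype(int) for i in range(3)]
    m=(q["z_map"]>0)&(np.hypot(X[...,0]-.547,X[...,1]-.185)<.05)&(X[...,2]>.12)&(X[...,2]<.15)&(r>150)&(b<80)
    if m.any(): print(nm,m.sum(),X[m].mean(0),X[m].min(0),X[m].max(0))
E
```

```text
26.6 [0.54783894 0.1850359  0.34697338] [ 3.14057303  0.00806625 -2.98831914] [ 2.62328614e-01  3.02521712e-01  1.23398939e+00  1.35699027e-04
  1.59695224e+00 -1.46174124e+00] 0.05630171554461321
lidblue 111 [0.59726339 0.23001519 0.28301749] [0.58762144 0.13144823 0.27657174] [0.61548424 0.27083474 0.28668419]
scene 292 [0.54475447 0.18926349 0.13586868] [0.52800379 0.1701152  0.12177092] [0.56645233 0.20668376 0.14096854]
w 1391 [0.54584221 0.18480905 0.13714303] [0.52767439 0.16612968 0.12113423] [0.56576448 0.20338363 0.13974135]
```

```bash
python3 - <<'E'
from h import *
W=np.load("top.npz")["W"]
for x in np.arange(.62,.76,.02):
    m=(abs(W[...,0]-x)<.01)&(abs(W[...,1]-.2)<.04);print(round(x,2),W[m][:,2].max().round(3) if m.any() else None,end=' ')
print()
th=np.radians(9.1);ex=np.array([np.cos(th),np.sin(th)]);C=np.array([.5595,.1875])
prev=None
o,R,t=pose()
for bx,z in [(.09,.347),(.09,.28),(.058,.275),(.0264,.266),(-.0014,.2486),(-.0227,.2235),(-.0356,.1933),(-.039,.1715)]:
    X=np.r_[C+bx*ex,z]; d=R.T@(X-(t if prev is None else prev))*10; print(bx,z,X.round(4),d.round(3)); prev=X
E
```

```text
0.62 0.284 0.64 0.004 0.66 0.103 0.68 0.107 0.7 0.107 0.72 0.106 0.74 0.104 0.76 0.105 
0.09 0.347 [0.6484 0.2017 0.347 ] [-1.029  0.013 -0.069]
0.09 0.28 [0.6484 0.2017 0.28  ] [-0.001  0.     0.67 ]
0.058 0.275 [0.6168 0.1967 0.275 ] [ 0.32  -0.002  0.051]
0.0264 0.266 [0.5856 0.1917 0.266 ] [ 0.316 -0.002  0.091]
-0.0014 0.2486 [0.5581 0.1873 0.2486] [ 0.278 -0.002  0.174]
-0.0227 0.2235 [0.5371 0.1839 0.2235] [ 0.213 -0.001  0.251]
-0.0356 0.1933 [0.5243 0.1819 0.1933] [ 0.128 -0.001  0.302]
-0.039 0.1715 [0.521  0.1813 0.1715] [ 0.034 -0.     0.218]
```

step_arm:
  plan:
    - {"dx":-0.2,"dy":0,"dz":0,"rx":0,"ry":0,"rz":0,"claw":1}
    - {"dx":-0.2,"dy":0,"dz":0,"rx":0,"ry":0,"rz":0,"claw":1}
    - {"dx":-0.2,"dy":0,"dz":0,"rx":0,"ry":0,"rz":0,"claw":1}
    - {"dx":-0.2,"dy":0,"dz":0,"rx":0,"ry":0,"rz":0,"claw":1}
    - {"dx":-0.23,"dy":0.013,"dz":0,"rx":0,"ry":0,"rz":0,"claw":1}
    - {"dx":0,"dy":0,"dz":0,"rx":0,"ry":0,"rz":0,"claw":1}
    - {"dx":0,"dy":0,"dz":0,"rx":0,"ry":0,"rz":0,"claw":1}

```text
time_s: 27.45
ee_pos: [0.6484, 0.2017, 0.3392]
eef_rot: [-3.141, -0.004, -2.988]
force: [-0.6, 0.6, 0.8]
grip_width: 0.0007
grip_force: 0.0
```

step_arm:
  plan:
    - {"dx":0,"dy":0,"dz":0.2,"rx":0,"ry":0,"rz":0,"claw":1}
    - {"dx":0,"dy":0,"dz":0.2,"rx":0,"ry":0,"rz":0,"claw":1}
    - {"dx":0,"dy":0,"dz":0.2,"rx":0,"ry":0,"rz":0,"claw":1}
    - {"dx":0,"dy":0,"dz":0.07,"rx":0,"ry":0,"rz":0,"claw":1}
    - {"dx":0,"dy":0,"dz":0,"rx":0,"ry":0,"rz":0,"claw":1}

```text
time_s: 27.95
ee_pos: [0.6479, 0.2017, 0.2736]
eef_rot: [-3.142, -0.002, -2.988]
force: [-0.1, 0.4, -0.3]
grip_width: 0.0004
grip_force: 0.0
```

```bash
python3 - <<'E'
from h import *
o,R,t=pose();print(o["time_s"],t,o["eef_rot"],o["grip_width"],o["force"],to([.6484,.2017,.28]))
E
```

```text
27.95 [0.6478986  0.20169404 0.27364022] [-3.14152857e+00 -2.11182885e-03 -2.98827419e+00] 0.0004368186056200254 [-0.12744146  0.42478582 -0.28242856] [-0.005 -0.001 -0.064]
```

step_arm:
  plan:
    - {"dx":0.16,"dy":0,"dz":0,"rx":0,"ry":0,"rz":0,"claw":1}
    - {"dx":0.16,"dy":0,"dz":0,"rx":0,"ry":0,"rz":0,"claw":1}
    - {"dx":0.16,"dy":0,"dz":0.03,"rx":0,"ry":0,"rz":0,"claw":1}
    - {"dx":0.16,"dy":0,"dz":0.04,"rx":0,"ry":0,"rz":0,"claw":1}
    - {"dx":0.14,"dy":0,"dz":0.08,"rx":0,"ry":0,"rz":0,"claw":1}
    - {"dx":0.14,"dy":0,"dz":0.095,"rx":0,"ry":0,"rz":0,"claw":1}
    - {"dx":0,"dy":0,"dz":0,"rx":0,"ry":0,"rz":0,"claw":1}

```text
time_s: 28.65
ee_pos: [0.5566, 0.1877, 0.2505]
eef_rot: [3.141, -0.0, -2.988]
force: [-0.1, -0.1, 0.5]
grip_width: 0.0004
grip_force: 0.0
```

```bash
python3 - <<'E'
from h import *
o,R,t=pose();print(o["time_s"],t,o["eef_rot"],o["force"])
p=viewer.camera("scene");W=pts(p);r,g,b=[p["img"][...,i].astype(int) for i in range(3)]
m=(p["z_map"]>0)&(np.abs(W[...,0]-.55)<.12)&(np.abs(W[...,1]-.19)<.12)&(W[...,2]>.14)&(b>r+50)
print("lidblue",m.sum(),np.median(W[m],0),W[m].min(0),W[m].max(0))
E
```

```text
28.65 [0.55663628 0.18767356 0.25047097] [ 3.14149512e+00 -2.66343611e-04 -2.98809558e+00] [-0.11783718 -0.08698619  0.53429954]
lidblue 198 [0.5318754  0.174298   0.24769208] [0.51646758 0.1106832  0.23881401] [0.54567573 0.26183479 0.25190704]
```

The lid has come over to about 0.8 rad, as computed. I'll press on down.

step_arm:
  plan:
    - {"dx":0.11,"dy":0,"dz":0.13,"rx":0,"ry":0,"rz":0,"claw":1}
    - {"dx":0.11,"dy":0,"dz":0.13,"rx":0,"ry":0,"rz":0,"claw":1}
    - {"dx":0.065,"dy":0,"dz":0.15,"rx":0,"ry":0,"rz":0,"claw":1}
    - {"dx":0.065,"dy":0,"dz":0.15,"rx":0,"ry":0,"rz":0,"claw":1}
    - {"dx":0.02,"dy":0,"dz":0.1,"rx":0,"ry":0,"rz":0,"claw":1}
    - {"dx":0.01,"dy":0,"dz":0.06,"rx":0,"ry":0,"rz":0,"claw":1}
    - {"dx":0,"dy":0,"dz":0.04,"rx":0,"ry":0,"rz":0,"claw":1}
    - {"dx":0,"dy":0,"dz":0.02,"rx":0,"ry":0,"rz":0,"claw":1}
    - {"dx":0,"dy":0,"dz":0,"rx":0,"ry":0,"rz":0,"claw":1}

```text
time_s: 29.6
ee_pos: [0.5204, 0.182, 0.172]
eef_rot: [3.141, -0.0, -2.988]
force: [0.6, -0.4, -0.6]
grip_width: 0.0006
grip_force: 0.0
```

step_arm:
  plan:
    - {"dx":0,"dy":0,"dz":0.01,"rx":0,"ry":0,"rz":0,"claw":1}
    - {"dx":0,"dy":0,"dz":0.01,"rx":0,"ry":0,"rz":0,"claw":1}
    - {"dx":0,"dy":0,"dz":0,"rx":0,"ry":0,"rz":0,"claw":1}

```text
time_s: 29.9
ee_pos: [0.5204, 0.182, 0.1716]
eef_rot: [3.141, 0.001, -2.988]
force: [-5.6, -1.7, 14.3]
grip_width: 0.0006
grip_force: 7.2
```

step_arm:
  plan:
    - {"dx":0,"dy":0,"dz":-0.1,"rx":0,"ry":0,"rz":0,"claw":1}
    - {"dx":0,"dy":0,"dz":-0.4,"rx":0,"ry":0,"rz":0,"claw":1}
    - {"dx":0,"dy":0,"dz":-0.4,"rx":0,"ry":0,"rz":0,"claw":1}
    - {"dx":0.4,"dy":0,"dz":-0.2,"rx":0,"ry":0,"rz":0,"claw":1}
    - {"dx":0.4,"dy":0,"dz":0,"rx":0,"ry":0,"rz":0,"claw":1}
    - {"dx":0.4,"dy":0,"dz":0,"rx":0,"ry":0,"rz":0,"claw":1}
    - {"dx":0,"dy":0,"dz":0,"rx":0,"ry":0,"rz":0,"claw":1}

```text
time_s: 30.6
ee_pos: [0.3987, 0.1633, 0.2809]
eef_rot: [3.141, 0.001, -2.988]
force: [0.2, -1.0, -0.4]
grip_width: 0.0005
grip_force: 0.0
```

```bash
python3 - <<'E'
from h import *
o,R,t=pose();print(o["time_s"],t,o["force"])
for k in("scene","top"):
    p=viewer.camera(k);W=pts(p);r,g,b=[p["img"][...,i].astype(int) for i in range(3)]
    m=(p["z_map"]>0)&(np.abs(W[...,0]-.53)<.08)&(np.abs(W[...,1]-.19)<.12)&(W[...,2]>.13)&(W[...,2]<.2)&(b>r+50)
    if m.any(): print(k,"lidblue",m.sum(),np.median(W[m],0),W[m][:,2].max())
    if k=="scene": cv2.imwrite("pics/g.png",cv2.resize(p["img"][110:310,200:480,::-1],(700,500)))
    for n,c,C in(("timer",(.4045,.1),.0),("tape",(.38,-.0455),.0)):
        m=(p["z_map"]>0)&(np.hypot(W[...,0]-c[0],W[...,1]-c[1])<.06)&(W[...,2]>.01)&(W[...,2]<.03);print(n,W[m].mean(0))
E
```

```text
30.6 [0.39870145 0.16328832 0.28089215] [ 0.22440909 -1.04924521 -0.38849104]
scene lidblue 349 [0.49005559 0.18073681 0.15403123] 0.15728909817064968
timer [0.40440696 0.10203115 0.01465604]
tape [ 0.37623902 -0.04125047  0.01666369]
top lidblue 226 [0.49013919 0.17778181 0.15532775] 0.16298048617620634
timer [nan nan nan]
tape [ 0.37599364 -0.04591025  0.01885584]<stdin>:9: RuntimeWarning: Mean of empty slice.
  ret = um.true_divide(
```

View pics/g.png

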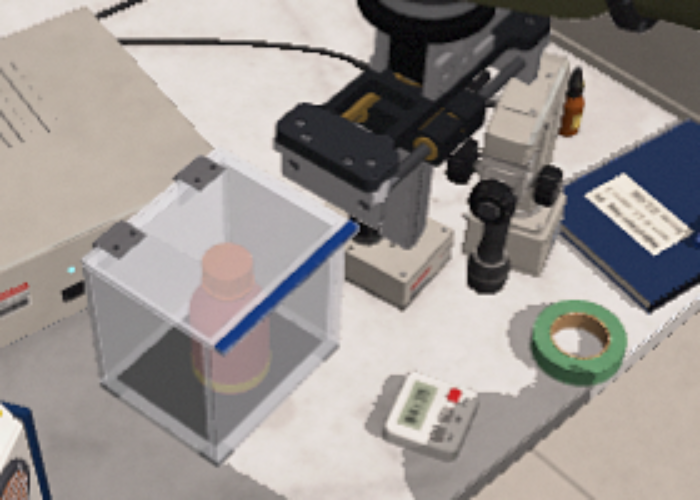

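The lid is level: its blue strip (285,285) sits at z = 0.154. The bottle stands upright inside the box (230,320), and the timer and tape roll haven't moved.

```bash
python3 -c "
from station import hand_in
print(hand_in())"
```

```text
the job is handed in; nothing more can be done
None
```

The bottle's four sides were each held still at the monitor's window, then it was lowered into the clear box where it stands upright with the lid closed; the job is handed in at about 31 s, though hand-in gave no verdict.

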